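# Load the tack-welding carriage from the cooling rack and lock it home

### The job

With the carriage of the blue welding jig left drawn out, lay both copper chill bars in its two bays and move every steel leg from the deep wells of the cooling rack to stand upright in the carriage's square pockets, one leg to a pocket, any pocket, all fully down. Then push the loaded carriage fully home (the black post is there to push by), and after that swing the red lever closed to lock it. Do not let a leg topple, and leave the other things on the bench where they are.

Things in the scene. Friction and masses are not known exactly. Their poses are not given: they have to be found in the camera images.
- leg1_mid (a point): steel leg 1 (may be absent: then None): round bar 26 mm thick and 120 mm long with a yellow band at 74 to 86 mm from its foot, foot edge bevelled 3 mm, about 0.25 kg. This point is its centre, 60 mm above its foot; z runs along the bar to its top. All legs are alike. At the start each stands in a well of the cooling rack, foot 7 mm above the bench, top 127 mm above the bench.
- leg2_mid (a point): steel leg 2 (may be absent: then None): round bar 26 mm thick and 120 mm long with a yellow band at 74 to 86 mm from its foot, foot edge bevelled 3 mm, about 0.25 kg. This point is its centre, 60 mm above its foot; z runs along the bar to its top. All legs are alike. At the start each stands in a well of the cooling rack, foot 7 mm above the bench, top 127 mm above the bench.
- leg3_mid (a point): steel leg 3 (may be absent: then None): round bar 26 mm thick and 120 mm long with a yellow band at 74 to 86 mm from its foot, foot edge bevelled 3 mm, about 0.25 kg. This point is its centre, 60 mm above its foot; z runs along the bar to its top. All legs are alike. At the start each stands in a well of the cooling rack, foot 7 mm above the bench, top 127 mm above the bench.
- leg4_mid (a point): steel leg 4 (may be absent: then None): round bar 26 mm thick and 120 mm long with a yellow band at 74 to 86 mm from its foot, foot edge bevelled 3 mm, about 0.25 kg. This point is its centre, 60 mm above its foot; z runs along the bar to its top. All legs are alike. At the start each stands in a well of the cooling rack, foot 7 mm above the bench, top 127 mm above the bench.
- rack: cooling rack, fixed: reddish-brown firebrick block 230 x 96 mm, 72 mm high, with four square wells 29 mm wide, 65 mm deep, in a row at x = -75, -25, 25, 75 mm. Red walls 5 mm thick along both long sides, inner faces at y = -48 and 48 mm, tops 105 mm above the bench; ends open. Fingers fit beside a leg only straight down between the walls (closing along rack y). Origin on the bench under its centre.
- chill1_mid (a point): copper chill bar 1, on the bench at the start: foot 80 (its x) x 40 (its y) x 20 mm high, on it a wooden grip rib 70 x 18 mm (18 mm along its y) reaching from 20 to 56 mm above the underside; 0.45 kg. This point is its centre, 28 mm above the underside. Both are alike.
- chill2_mid (a point): copper chill bar 2, on the bench at the start: foot 80 (its x) x 40 (its y) x 20 mm high, on it a wooden grip rib 70 x 18 mm (18 mm along its y) reaching from 20 to 56 mm above the underside; 0.45 kg. This point is its centre, 28 mm above the underside. Both are alike.
- pocket1 (a point): leg pocket 1 of the carriage: square, 32 mm wide, 45 mm deep; this point is the centre of its mouth, 63 mm above the bench; axes those of the carriage. Pockets lie 68 mm apart across and 60 mm apart along the travel.
- pocket2 (a point): leg pocket 2 of the carriage: square, 32 mm wide, 45 mm deep; this point is the centre of its mouth, 63 mm above the bench; axes those of the carriage. Pockets lie 68 mm apart across and 60 mm apart along the travel.
- pocket3 (a point): leg pocket 3 of the carriage: square, 32 mm wide, 45 mm deep; this point is the centre of its mouth, 63 mm above the bench; axes those of the carriage. Pockets lie 68 mm apart across and 60 mm apart along the travel.
- pocket4 (a point): leg pocket 4 of the carriage: square, 32 mm wide, 45 mm deep; this point is the centre of its mouth, 63 mm above the bench; axes those of the carriage. Pockets lie 68 mm apart across and 60 mm apart along the travel.
- bay1 (a point): chill bar bay 1 of the carriage: rectangle 48 mm (x) by 88 mm (y), 18 mm deep; a chill bar lies in it with its length along this point's y. This point is the centre of its mouth, 37 mm above the bench; axes those of the carriage. The bays are 74 mm apart.
- bay2 (a point): chill bar bay 2 of the carriage: rectangle 48 mm (x) by 88 mm (y), 18 mm deep; a chill bar lies in it with its length along this point's y. This point is the centre of its mouth, 37 mm above the bench; axes those of the carriage. The bays are 74 mm apart.
- carriage (a joint): travel of the grey-and-aluminium carriage along its y axis on the blue jig, m: 0 = drawn right out (towards the side of the post), 0.09 = fully home against the end stop; about 6 N of friction, stays where it is left. It carries pockets, bays and the post. Anything above 0.085 counts as fully home.
- push_post (a point): top of the upright black post at the trailing end of the carriage: 20 mm thick, 75 mm tall, top 98 mm above the bench; axes those of the carriage: pushing it along +y takes the carriage home.
- lock (a joint): angle of the red lock lever about its upright hinge, rad: 0 = closed, lying across behind the trailing end of the carriage (along jig -x from the hinge); about 1.2 to 1.6 at the start = swung open. It grows counter-clockwise seen from above; closing is clockwise. Friction about 0.06 N m, stays where it is left; stop at 0. Below 0.08 counts as closed.
- lock_knob (a point): top of the upright red knob on the lock lever: 20 mm thick, standing 54 mm clear above the lever's bar, 78 mm from the hinge; top 110 mm above the bench. Its x axis points along the lever from knob to hinge.
- lock_pivot (a point): hinge axis of the lock lever, at the underside of the lever, 42 mm above the bench; fixed to the blue jig; axes those of the jig and carriage.
- sprocket: bystander, the toothed steel sprocket (104 mm across), lying or standing on the bench; origin at its underside or handle. Leave alone.
- grinding_disc: bystander, the brown grinding disc, lying or standing on the bench; origin at its underside or handle. Leave alone.
- wrench: bystander, the wrench, lying or standing on the bench; origin at its underside or handle. Leave alone.
- hammer: bystander, the hammer, lying or standing on the bench; origin at its underside or handle. Leave alone.
- tin: bystander, the tin, lying or standing on the bench; origin at its underside or handle. Leave alone.
- mug: bystander, the blue mug, lying or standing on the bench; origin at its underside or handle. Leave alone.
Things that resemble listed ones, but are neither listed nor needed, are in the scene too. What is shaped like the part that bears chill1_mid but pink or yellow is not meant. What is shaped like the part that bears leg1_mid but pink is not meant.

How it is judged:
On the way, in this order (a step that is already met when the one before it is completed fails the run):
1. both chill bars lie in the bays and all legs stand in pockets, carriage still drawn out (less than 60 mm of travel) ((horizontal distance between leg1_mid and pocket1 below 0.012 m or horizontal distance between leg1_mid and pocket2 below 0.012 m or horizontal distance between leg1_mid and pocket3 below 0.012 m or horizontal distance between leg1_mid and pocket4 below 0.012 m) and z of each of leg1_mid, leg2_mid, leg3_mid, leg4_mid in the frame of pocket1 below 0.019 m and angle between each of leg1_mid, leg2_mid, leg3_mid, leg4_mid's own z axis and vertical below 0.2 rad and (horizontal distance between leg2_mid and pocket1 below 0.012 m or horizontal distance between leg2_mid and pocket2 below 0.012 m or horizontal distance between leg2_mid and pocket3 below 0.012 m or horizontal distance between leg2_mid and pocket4 below 0.012 m) and (horizontal distance between leg3_mid and pocket1 below 0.012 m or horizontal distance between leg3_mid and pocket2 below 0.012 m or horizontal distance between leg3_mid and pocket3 below 0.012 m or horizontal distance between leg3_mid and pocket4 below 0.012 m) and (horizontal distance between leg4_mid and pocket1 below 0.012 m or horizontal distance between leg4_mid and pocket2 below 0.012 m or horizontal distance between leg4_mid and pocket3 below 0.012 m or horizontal distance between leg4_mid and pocket4 below 0.012 m) and (horizontal distance between chill1_mid and bay1 below 0.01 m or horizontal distance between chill1_mid and bay2 below 0.01 m) and z of each of chill1_mid, chill2_mid in the frame of bay1 below 0.014 m and angle between each of chill1_mid, chill2_mid's own z axis and vertical below 0.1 rad and (horizontal distance between chill2_mid and bay1 below 0.01 m or horizontal distance between chill2_mid and bay2 below 0.01 m) and value of joint carriage below 0.06 m), for 0.2 s.
2. the loaded carriage is fully home, the lock lever still open (value of joint carriage above 0.085 m and value of joint lock above 0.5 rad), for 0.2 s.
3. the lock lever is closed with the carriage home (value of joint carriage above 0.085 m and value of joint lock below 0.08 rad), for 0.2 s.
At the end, for the whole second after the job is handed in: every leg present stands in a pocket (within 12 mm of its axis at mid-height, foot within 4 mm of the floor, tilt under 0.2 rad), both chill bars lie flat in bays (within 10 mm of the centre, within 4 mm of the floor), carriage travel over 0.085 m, lock lever under 0.08 rad (all of step 3 and (horizontal distance between leg1_mid and pocket1 below 0.012 m or horizontal distance between leg1_mid and pocket2 below 0.012 m or horizontal distance between leg1_mid and pocket3 below 0.012 m or horizontal distance between leg1_mid and pocket4 below 0.012 m) and z of each of leg1_mid, leg2_mid, leg3_mid, leg4_mid in the frame of pocket1 below 0.019 m and angle between each of leg1_mid, leg2_mid, leg3_mid, leg4_mid's own z axis and vertical below 0.2 rad and (horizontal distance between leg2_mid and pocket1 below 0.012 m or horizontal distance between leg2_mid and pocket2 below 0.012 m or horizontal distance between leg2_mid and pocket3 below 0.012 m or horizontal distance between leg2_mid and pocket4 below 0.012 m) and (horizontal distance between leg3_mid and pocket1 below 0.012 m or horizontal distance between leg3_mid and pocket2 below 0.012 m or horizontal distance between leg3_mid and pocket3 below 0.012 m or horizontal distance between leg3_mid and pocket4 below 0.012 m) and (horizontal distance between leg4_mid and pocket1 below 0.012 m or horizontal distance between leg4_mid and pocket2 below 0.012 m or horizontal distance between leg4_mid and pocket3 below 0.012 m or horizontal distance between leg4_mid and pocket4 below 0.012 m) and (horizontal distance between chill1_mid and bay1 below 0.01 m or horizontal distance between chill1_mid and bay2 below 0.01 m) and z of each of chill1_mid, chill2_mid in the frame of bay1 below 0.014 m and angle between each of chill1_mid, chill2_mid's own z axis and vertical below 0.1 rad and (horizontal distance between chill2_mid and bay1 below 0.01 m or horizontal distance between chill2_mid and bay2 below 0.01 m)); the robot touches nothing.
It fails at once if a leg is tipped over (more than 0.7 rad from upright) (angle between any of leg1_mid, leg2_mid, leg3_mid, leg4_mid's own z axis and vertical above 0.7 rad).
It fails at once if a bystander is moved by more than 50 mm (distance of any of sprocket, grinding_disc, wrench, hammer, tin, mug from where it was at the start of the episode above 0.05 m).
Of leg1, leg2, leg3, leg4 only 2 to 4 are there at a start; the rules pass over those that are not, and their reading is None.
At some moment in a run one of chill1, chill2 may be knocked a few centimetres aside while the robot is not near it.
It also fails if it takes over 210 s, if anything falls off the work surface, if the arm or the gripper's body presses on something with over 40 N, if the wrist force passes 120 N, or if a joint passes its speed limit or range.

### The arm

A 6-joint arm with a two-finger parallel gripper is mounted at the origin on the work surface. World frame = base frame: x ahead of the robot, y to its left, z up, the work surface at z = 0. Lengths are in m, angles in rad, forces in N, time in s.
With the tool pointing down it reaches from about 0.35 to 0.85 m from the base axis. Payload 8.1 kg.
Tool frame: the origin (TCP) lies at the centre of the arm's flange, where the gripper is bolted on; the fingertips stand 186 mm ahead of it and the grasp point (between the pads) lies 167 mm ahead of it; z points along the fingers, y is the line along which they close (so a half turn about z gives the same grasp; the last joint's range is limited). The gripper opens to 93 mm and grips with 3 to 60 N. Pads are 15 mm wide; open, the fingers measure 128 mm over their backs; the gripper's body (75 mm by 188 mm) begins 65 mm behind the grasp point.
Start: joints at [-0.085, 0.13, 1.488, -0, 1.523, -0.085], TCP at [0.6, 0, 0.405] pointing down, gripper open.
Joint ranges: [-2.96, 2.96], [-0.89, 2.26], [0.02, 2.5], [-1.34, 4.48], [0, 2.73], [-2.66, 2.66]. Speed limits (rad/s): [2.39, 2.39, 2.79, 3.14, 3.14, 3.14].

### API

Orientations are given as a rotation vector (axis times angle).
In Python, from plant import read_state, read_camera, camera_params, robot gives the robot as it stands.
- The arm moves only by the tool carry_out, never from a script. Its argument "targets" is a list of rows, each an object of numbers: "hand": the opening in per cent of the stroke, from 0 (shut) to 100 (fully open); "x", "y", "z": the shift along the tool's x, y, z in m; "ax", "ay", "az": the turn, a rotation vector about the tool's x, y, z in rad. In form: [{"hand": .., "x": .., "y": .., "z": .., "ax": .., "ay": .., "az": ..}, ...]. A call has 1 to 8 rows; each row is the pose to reach, as a shift and turn from the pose commanded when the call began, along the tool's axes at that moment; what a row does not reach only later rows make up. A row lasts 1/8 s, in which the tool goes at most 62.5 mm and 10.7 degrees, less where a joint would pass 70% of its speed; a pose out of reach is approached as far as the arm can. A call with a gripper value outside its range is refused whole. The fingers move at their own pace and stop on an object; "newtons" is the grip in N (left out, the last holds). Time passes only in rows, so rows that repeat a pose let the fingers close. It gives the time, the measured TCP pose, the force, the opening and the grip force at its end, in the units of the state.
- read_state(): the state, without advancing time (a new reading comes with each control period).
- read_camera(name): name is "scene" or "side" or "wrist"; returns (picture, depth): 400x640x3 uint8, blue, green, red; 400x640 float32, m along the optical axis (not along the pixel's ray), 0 where there is no reading.
- camera_params(name): a dict with "fx", "fy", "cx", "cy" (pixels), "position" and "rotation" of the camera in the world. Camera axes: x right, y up, looking along -z (the intrinsics and any distortion apply to the point x, -y, -z); pixel columns grow to the right and rows downward; lengths in m; the calibration is good to about 2 mm. The wrist camera is an equidistant fisheye: a pixel r from the principal point sees the ray r / f radians off the axis. A picture is of the moment at which its call begins: read the wrist's pose just before it. camera_params takes no time and is no camera call; for the wrist camera it gives the pose at the moment of the call.
- robot.close_job(): hands the job in; it is judged then, once.
The state is a dict: "t": time; "q": joint angles; "dq": joint speeds; "joint_torque": joint torques, N m; "tool_pos": TCP position; "orientation": TCP orientation; "force": force on the tool from outside, world axes, zero at the start; "wrist_torque": the same for the moment, N m; "opening": finger opening in m; "gripper_force": force on a finger pad.
Only numpy, scipy, OpenCV 4.12 (cv2) and the standard library are available. Lean on these libraries where they do the work, as an engineer would, in place of code of your own. Each camera call takes 0.05 s, during which the arm holds its last target. There are 200 camera calls.

## Working session

There is one attempt and no reset: what is moved stays moved. The work goes in short steps, Python scripts to look and compute and a tool call to move; the robot and the scene stay as the last step left them, time stands still between calls to the robot, and variables do not carry over. Pictures are saved under pics/ and viewed, at most 14 in all, crops included, and the job is handed in when it is done.

Besides the shell and the picture viewer there is one more tool, called after "Request:" in YAML: its name, and indented under it one key for each argument. carry_out: Moves the arm, as the interface text tells. Its arguments: {"type":"object","properties":{"targets":{"type":"array","items":{"type":"object","properties":{"hand":{"type":"number"},"x":{"type":"number"},"y":{"type":"number"},"z":{"type":"number"},"ax":{"type":"number"},"ay":{"type":"number"},"az":{"type":"number"}}}},"newtons":{"type":"number"}},"required":["targets"]}

```bash
ls; mkdir -p pics; cat > h.py <<'E'
import numpy as np, cv2
from plant import read_state, read_camera, camera_params, robot
from scipy.spatial.transform import Rotation as R
def pts(name):
    "picture, world point per pixel (from depth)"
    p=camera_params(name); im,d=read_camera(name)
    v,u=np.mgrid[0:400,0:640]; a=(u-p['cx'])/p['fx']; b=(v-p['cy'])/p['fy']
    if name=='wrist':
        r=np.hypot(a,b)+1e-9; k=np.tan(np.minimum(r,1.5))/r; a=a*k; b=b*k
    c=np.stack([a*d,-b*d,-d],-1)
    return im,c@np.array(p['rotation']).T+np.array(p['position']),d
E
python3 - <<'E'
from h import *
for n in ['scene','side','wrist']:
    im,P,d=pts(n); cv2.imwrite(f'pics/{n}0.png',im); np.savez(f'{n}0.npz',im=im,P=P,d=d)
    print({k:np.round(v,3).tolist() if not isinstance(v,str) else v for k,v in camera_params(n).items()})
print(read_state())
E
```

```text
picsTraceback (most recent call last):
  File "<stdin>", line 3, in <module>
  File "h.py", line 11, in pts
    return im,c@np.array(p['rotation']).T+np.array(p['position']),d
              ~~~~~~~~~~~~~~~~~~~~~~~~~~~^~~~~~~~~~~~~~~~~~~~~~~~
ValueError: operands could not be broadcast together with shapes (400,640) (3,)
```

```bash
sed -i "s/np.array(p\['rotation'\]).T/R.from_rotvec(p['rotation']).as_matrix().T/" h.py
python3 - <<'E'
from h import *
print(camera_params('scene'))
for n in ['scene','side','wrist']:
    im,P,d=pts(n); cv2.imwrite(f'pics/{n}0.png',im); np.savez(f'{n}0.npz',im=im,P=P,d=d)
    print(camera_params(n))
print(read_state())
E
```

```text
{'fx': 367.18121485763226, 'fy': 367.18121485763226, 'cx': 311.4952447521517, 'cy': 198.96970566585134, 'position': array([ 0.97810605, -0.63240167,  0.83636669]), 'rotation': array([0.78167451, 0.21127964, 0.54803879])}
{'fx': 367.18121485763226, 'fy': 367.18121485763226, 'cx': 311.4952447521517, 'cy': 198.96970566585134, 'position': array([ 0.97810605, -0.63240167,  0.83636669]), 'rotation': array([0.78167451, 0.21127964, 0.54803879])}
{'fx': 416.2060029084399, 'fy': 416.2060029084399, 'cx': 322.0547980697914, 'cy': 203.78774997422332, 'position': array([ 0.18762435, -0.86709713,  0.9736403 ]), 'rotation': array([ 0.82459446, -0.16248889, -0.3717699 ])}
{'fx': 309.70691628693146, 'fy': 309.70691628693146, 'cx': 315.5242935928878, 'cy': 205.87157970573548, 'position': array([0.59949635, 0.07762638, 0.38242031]), 'rotation': array([-0.28515572,  0.00153474,  0.0007582 ])}
{'t': 0.2, 'q': array([-8.53959693e-02,  1.30897700e-01,  1.48886305e+00, -3.62991455e-05,
        1.52300020e+00, -8.54035860e-02]), 'dq': array([ 0.0002027 , -0.00276273, -0.00250408,  0.00094965, -0.00022693,
        0.00042219]), 'joint_torque': array([-2.71590143e-04, -5.59757853e+01, -4.91745615e+01,  7.66284065e-02,
        3.11117736e-02, -1.04568642e-04]), 'tool_pos': array([5.99863095e-01, 2.95168160e-05, 4.04073270e-01]), 'orientation': array([-2.22081557e+00, -2.22083638e+00,  1.22545257e-03]), 'force': array([ 0.5793126 , -0.16875056,  0.21286908]), 'wrist_torque': array([ 0.03848451, -0.0541954 , -0.05962135]), 'gripper_force': 0.0, 'opening': 0.09309543171088872}
```

View pics/scene0.png

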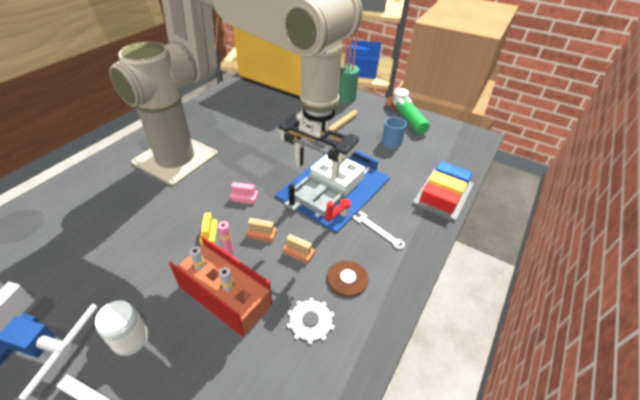

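View pics/side0.png

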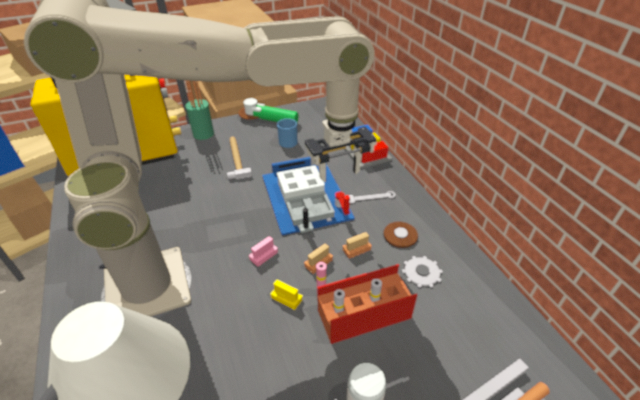

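View pics/wrist0.png

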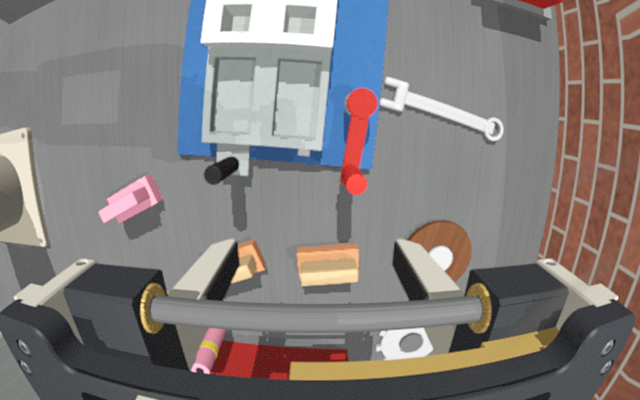

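```bash
cat >> h.py <<'E'
def blobs(im,P,d,lo,hi,zr,amin=15,box=((.2,1.0),(-.6,.5))):
    "hsv mask & height band -> list of (area, world centre of minAreaRect, sizes mm, angle deg, zmax)"
    h=cv2.cvtColor(im,cv2.COLOR_BGR2HSV)
    m=cv2.inRange(h,lo,hi)>0
    m&=(d>0)&(P[...,2]>zr[0])&(P[...,2]<zr[1])&(P[...,0]>box[0][0])&(P[...,0]<box[0][1])&(P[...,1]>box[1][0])&(P[...,1]<box[1][1])
    n,l,s,c=cv2.connectedComponentsWithStats(m.astype(np.uint8))
    o=[]
    for i in range(1,n):
        if s[i,4]<amin: continue
        q=P[l==i]; r=cv2.minAreaRect((q[:,:2]*1000).astype(np.float32))
        o.append((int(s[i,4]),np.round(c[i]).tolist(),np.round(r[0],1).tolist(),np.round(r[1],1).tolist(),round(r[2],1),np.round([q[:,2].min()*1e3,q[:,2].max()*1e3])))
    return o
E
python3 - <<'E'
from h import *
for n in ['scene','side']:
    f=np.load(n+'0.npz'); a=(f['im'],f['P'],f['d']); print(n)
    for nm,lo,hi,zr in [('copper',(5,90,80),(22,200,255),(.005,.03)),('wood',(10,40,80),(25,200,255),(.045,.07)),('steel top',(0,0,60),(180,70,255),(.118,.14)),('yellowband',(24,120,80),(34,255,255),(.085,.11)),('rackred',(0,150,60),(8,255,255),(.095,.112)),
      ('rackbrown',(0,60,60),(18,255,255),(.06,.08)),('redknob',(0,200,80),(8,255,255),(.1,.118)),('post',(0,0,0),(180,255,60),(.085,.11)),('block',(0,0,120),(180,40,255),(.056,.07))]:
        print(nm); [print('  ',*b) for b in blobs(*a,lo,hi,zr)]
    for q in ([(262,230),(299,248),(197,253),(226,272)] if n=='scene' else [(319,258),(357,244),(339,297),(376,287)]): print(q,a[0][q[1],q[0]],a[1][q[1],q[0]].round(3))
E
```

```text
scene
copper
   19 [336.0, 127.0] [392.5, 479.3] [41.4, 6.8] 80.1 [ 9. 24.]
   254 [262.0, 234.0] [486.7, -111.6] [79.4, 41.8] 22.4 [ 5. 30.]
   263 [298.0, 253.0] [615.5, -108.8] [81.7, 41.7] 9.7 [ 5. 30.]
   892 [347.0, 279.0] [772.0, -109.1] [105.1, 105.1] 61.7 [ 5. 18.]
   22 [244.0, 300.0] [593.2, -315.1] [15.5, 7.0] 54.5 [13. 30.]
   165 [257.0, 317.0] [646.1, -329.5] [96.4, 3.2] 86.2 [ 5. 29.]
wood
   94 [445.0, 187.0] [878.1, 329.4] [26.8, 108.1] 88.4 [47. 65.]
   130 [260.0, 224.0] [485.7, -111.4] [70.2, 20.4] 19.9 [45. 61.]
   120 [298.0, 242.0] [615.1, -107.3] [70.1, 19.9] 5.8 [45. 60.]
steel top
   49 [223.0, 225.0] [450.8, -215.0] [23.3, 26.2] 43.1 [118. 123.]
   100 [195.0, 251.0] [457.9, -318.6] [25.3, 24.1] 17.3 [119. 131.]
   106 [224.0, 272.0] [557.6, -324.1] [23.8, 25.8] 21.2 [118. 131.]
yellowband
rackred
   26 [330.0, 205.0] [640.4, 14.9] [12.6, 11.6] 13.9 [ 96. 112.]
   213 [235.0, 260.0] [535.5, -273.1] [5.0, 226.3] 86.7 [ 95. 109.]
   311 [206.0, 290.0] [531.8, -372.9] [6.3, 224.1] 86.5 [ 95. 109.]
rackbrown
   376 [442.0, 192.0] [878.6, 296.2] [109.3, 52.3] 1
[... 2017 characters left out ...]
 [94.5, 231.9] 87.6 [60. 80.]
   371 [373.0, 316.0] [530.7, -377.4] [8.2, 231.8] 85.2 [60. 80.]
redknob
   20 [346.0, 198.0] [633.8, 15.8] [10.8, 16.1] 3.7 [101. 114.]
   36 [352.0, 278.0] [519.9, -276.8] [5.0, 65.0] 84.1 [100. 108.]
   32 [329.0, 285.0] [452.7, -272.1] [3.8, 54.2] 86.4 [100. 106.]
   172 [373.0, 308.0] [527.9, -376.0] [7.4, 221.3] 86.3 [100. 109.]
post
block
   726 [300.0, 179.0] [552.5, 214.4] [122.7, 138.6] 84.5 [56. 69.]
   18 [350.0, 395.0] [390.5, -530.3] [2.5, 23.6] 1.5 [57. 70.]
(319, 258) [ 72 114 140] [ 0.485 -0.123  0.033]
(357, 244) [ 76 117 146] [ 0.613 -0.116  0.034]
(339, 297) [151 151 156] [ 0.452 -0.332  0.13 ]
(376, 287) [141 143 146] [ 0.552 -0.336  0.123]
```

Request:
carry_out:
  targets:
    - {"hand":100,"z":-0.06,"x":0.05}
    - {"z":-0.1,"x":0.05}
    - {"z":-0.1,"x":0.05}
    - {"z":-0.1,"x":0.05}

```text
schema error: expected keys hand, x, y, z, ax, ay, az
```

Request:
carry_out:
  targets:
    - {"hand":100,"x":0.06,"y":-0.01,"z":-0.02,"ax":0,"ay":0,"az":0}
    - {"hand":100,"x":0.12,"y":-0.03,"z":-0.04,"ax":0,"ay":0,"az":0}
    - {"hand":100,"x":0.15,"y":-0.04,"z":-0.06,"ax":0,"ay":0,"az":0}
    - {"hand":100,"x":0.15,"y":-0.04,"z":-0.06,"ax":0,"ay":0,"az":0}
    - {"hand":100,"x":0.15,"y":-0.04,"z":-0.06,"ax":0,"ay":0,"az":0}

```text
t: 0.82
tool_pos: [0.5601, 0.1497, 0.4641]
orientation: [2.221, 2.222, -0.001]
force: [-0.2, -0.4, -0.7]
opening: 0.0928
gripper_force: 0.0
```

```bash
python3 - <<'E'
from h import *
s=read_state(); print(s['tool_pos'],s['dq'].round(3))
im,P,d=pts('wrist'); cv2.imwrite('pics/w1.png',im); np.savez('w1.npz',im=im,P=P,d=d)
for nm,lo,hi,zr in [('block',(0,0,100),(180,45,255),(.055,.072)),('plate',(0,0,60),(180,60,255),(.03,.045)),('bayfloor',(0,0,60),(180,60,255),(.014,.026)),('post',(0,0,0),(180,255,70),(.088,.11)),('knob',(0,150,80),(8,255,255),(.1,.118)),('blue',(100,120,60),(125,255,255),(.002,.05)),('wood',(10,40,80),(25,200,255),(.045,.07)),('wood2',(5,60,80),(25,200,255),(.01,.03))]:
    print(nm); [print('  ',*b) for b in blobs(im,P,d,lo,hi,zr,40)]
E
```

```text
[0.56006968 0.14965582 0.46411457] [-0.021  0.011  0.013 -0.003 -0.     0.002]
block
   7795 [309.0, 127.0] [550.9, 216.1] [114.9, 141.2] 84.5 [55. 64.]
plate
   48 [274.0, 98.0] [504.7, 253.3] [32.8, 11.0] 64.4 [31. 45.]
   70 [274.0, 150.0] [505.2, 183.0] [21.6, 43.4] 39.6 [30. 45.]
   55 [334.0, 162.0] [582.8, 168.4] [31.4, 9.1] 11.6 [30. 45.]
   3366 [302.0, 211.0] [540.6, 100.9] [108.1, 140.9] 84.9 [30. 38.]
   63 [374.0, 208.0] [641.6, 104.7] [30.0, 10.6] 31.4 [30. 44.]
bayfloor
   916 [186.0, 16.0] [369.9, 389.5] [28.8, 89.9] 84.3 [14. 26.]
   518 [285.0, 101.0] [518.3, 250.5] [33.2, 29.8] 84.0 [14. 25.]
   529 [337.0, 105.0] [588.7, 243.5] [31.6, 30.4] 85.9 [14. 26.]
   491 [281.0, 146.0] [512.4, 188.8] [30.3, 30.5] 84.5 [14. 26.]
   490 [333.0, 150.0] [582.7, 182.3] [28.9, 30.8] 85.4 [14. 25.]
   1951 [276.0, 204.0] [503.2, 104.6] [86.3, 48.6] 85.1 [15. 26.]
   1960 [328.0, 209.0] [577.5, 98.2] [85.7, 48.9] 85.4 [14. 26.]
   52 [372.0, 204.0] [640.9, 103.6] [29.3, 9.8] 38.4 [15. 26.]
   371 [276.0, 252.0] [498.4, 28.6] [33.7, 39.6] 84.7 [16. 26.]
post
   171 [269.0, 278.0] [
[... 205 characters left out ...]
 [558.7, 191.1] [330.6, 249.4] 84.7 [ 5. 46.]
   104 [384.0, 244.0] [665.8, 39.4] [48.2, 7.1] 84.6 [ 6. 10.]
wood
   347 [518.0, 51.0] [869.9, 340.1] [45.6, 118.1] 66.5 [45. 61.]
   410 [269.0, 338.0] [485.7, -112.2] [70.8, 19.6] 20.7 [45. 56.]
   407 [349.0, 337.0] [615.2, -108.1] [68.8, 20.1] 4.4 [47. 56.]
   83 [208.0, 364.0] [362.9, -192.5] [4.5, 62.6] 37.6 [45. 54.]
wood2
   97 [190.0, 3.0] [376.9, 408.1] [12.4, 23.6] 81.4 [11. 25.]
   290 [504.0, 52.0] [869.8, 339.6] [45.8, 117.9] 65.1 [10. 30.]
   101 [417.0, 333.0] [748.8, -145.0] [23.1, 47.2] 42.4 [10. 12.]
   67 [217.0, 349.0] [372.6, -186.5] [3.6, 75.6] 37.8 [10. 17.]
   81 [211.0, 356.0] [364.0, -193.2] [4.3, 63.5] 38.6 [22. 30.]
```

View pics/w1.png

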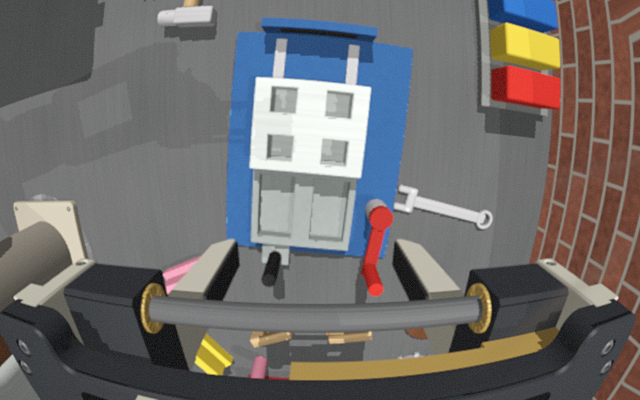

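Request:
carry_out:
  targets:
    - {"hand":60,"x":-0.262,"y":-0.074,"z":0.11,"ax":0,"ay":0,"az":1.213}
    - {"hand":60,"x":-0.262,"y":-0.074,"z":0.11,"ax":0,"ay":0,"az":1.213}
    - {"hand":60,"x":-0.262,"y":-0.074,"z":0.11,"ax":0,"ay":0,"az":1.213}
    - {"hand":60,"x":-0.262,"y":-0.074,"z":0.11,"ax":0,"ay":0,"az":1.213}
    - {"hand":60,"x":-0.262,"y":-0.074,"z":0.11,"ax":0,"ay":0,"az":1.213}
    - {"hand":60,"x":-0.262,"y":-0.074,"z":0.11,"ax":0,"ay":0,"az":1.213}
    - {"hand":60,"x":-0.262,"y":-0.074,"z":0.11,"ax":0,"ay":0,"az":1.213}
    - {"hand":60,"x":-0.262,"y":-0.074,"z":0.11,"ax":0,"ay":0,"az":1.213}

```text
t: 1.88
tool_pos: [0.4854, -0.1132, 0.3537]
orientation: [-3.091, -0.557, 0.003]
force: [-0.5, 0.3, 0.9]
opening: 0.0558
gripper_force: 0.0
```

```bash
cat >> h.py <<'E'
def plan(x,y,z,psi):
    "tool-axis shift and turn to TCP x,y,z (m), closing axis at psi deg"
    s=read_state(); r=R.from_rotvec(s['orientation']); t=np.radians(psi)
    M=np.array([[-np.sin(t),np.cos(t),0],[np.cos(t),np.sin(t),0],[0,0,-1]]) 
    rel=r.inv()*R.from_matrix(M)
    c=r.as_matrix()
    print('t',round(s['t'],2),'pos',s['tool_pos'].round(4),'psi',np.degrees(np.arctan2(c[1,1],c[0,1])).round(2),'open',round(s['opening'],4),'q6',s['q'][5].round(2))
    print('shift',r.inv().apply(np.array([x,y,z])-s['tool_pos']).round(4),'turn',rel.as_rotvec().round(4))
E
python3 - <<'E'
from h import *
im,P,d=pts('scene')
[print('  ',*b) for b in blobs(im,P,d,(10,40,80),(25,200,255),(.045,.07),40)]
plan(.4857,-.112,.212,-69.5)
E
```

```text
93 [446.0, 187.0] [880.6, 327.8] [108.2, 30.7] 4.9 [46. 66.]
   140 [260.0, 223.0] [486.0, -111.6] [69.6, 20.6] 21.7 [45. 60.]
   130 [298.0, 242.0] [615.1, -107.7] [69.9, 19.2] 4.3 [45. 60.]
t 1.93 pos [ 0.4856 -0.1129  0.3539] psi -69.48 open 0.0558 q6 0.88
shift [ 0.0006 -0.0007  0.1419] turn [-0.0007  0.0012  0.0004]
```

Unmoved so far. Descend, grip, lift.

Request:
carry_out:
  newtons: 40
  targets:
    - {"hand":60,"x":0,"y":0,"z":0.06,"ax":0,"ay":0,"az":0}
    - {"hand":60,"x":0,"y":0,"z":0.11,"ax":0,"ay":0,"az":0}
    - {"hand":60,"x":0,"y":-0.001,"z":0.142,"ax":0,"ay":0,"az":0}
    - {"hand":60,"x":0,"y":-0.001,"z":0.142,"ax":0,"ay":0,"az":0}
    - {"hand":0,"x":0,"y":-0.001,"z":0.142,"ax":0,"ay":0,"az":0}
    - {"hand":0,"x":0,"y":-0.001,"z":0.142,"ax":0,"ay":0,"az":0}
    - {"hand":0,"x":0,"y":-0.001,"z":0.142,"ax":0,"ay":0,"az":0}
    - {"hand":0,"x":0,"y":-0.001,"z":0.142,"ax":0,"ay":0,"az":0}

```text
t: 2.92
tool_pos: [0.486, -0.1111, 0.2135]
orientation: [3.091, 0.559, 0.002]
force: [-0.4, 1.1, -0.7]
opening: 0.0203
gripper_force: 0.0
```

Request:
carry_out:
  targets:
    - {"hand":0,"x":0,"y":0,"z":0,"ax":0,"ay":0,"az":0}
    - {"hand":0,"x":0,"y":0,"z":-0.04,"ax":0,"ay":0,"az":0}
    - {"hand":0,"x":0,"y":0,"z":-0.09,"ax":0,"ay":0,"az":0}
    - {"hand":0,"x":0,"y":0,"z":-0.14,"ax":0,"ay":0,"az":0}
    - {"hand":0,"x":0,"y":0,"z":-0.15,"ax":0,"ay":0,"az":0}
    - {"hand":0,"x":0,"y":0,"z":-0.15,"ax":0,"ay":0,"az":0}

```text
t: 3.68
tool_pos: [0.4855, -0.111, 0.3618]
orientation: [-3.091, -0.559, 0.001]
force: [-0.3, 0.2, -5.1]
opening: 0.0177
gripper_force: 40.0
```

```bash
python3 -c "
from h import *
plan(.5035,.1048,.36,-5.2)"
```

```text
t 3.67 pos [ 0.4855 -0.111   0.3618] psi -69.5 open 0.0177 q6 0.89
shift [ 0.0924 -0.1958  0.0018] turn [-6.0000e-04  2.0000e-04 -1.1222e+00]
```

Request:
carry_out:
  targets:
    - {"hand":0,"x":0.046,"y":-0.098,"z":0,"ax":0,"ay":0,"az":-0.5}
    - {"hand":0,"x":0.092,"y":-0.196,"z":0,"ax":0,"ay":0,"az":-1.122}
    - {"hand":0,"x":0.092,"y":-0.196,"z":0,"ax":0,"ay":0,"az":-1.122}
    - {"hand":0,"x":0.092,"y":-0.196,"z":0,"ax":0,"ay":0,"az":-1.122}
    - {"hand":0,"x":0.092,"y":-0.196,"z":0,"ax":0,"ay":0,"az":-1.122}
    - {"hand":0,"x":0.092,"y":-0.196,"z":0,"ax":0,"ay":0,"az":-1.122}
    - {"hand":0,"x":0.092,"y":-0.196,"z":0,"ax":0,"ay":0,"az":-1.122}
    - {"hand":0,"x":0.092,"y":-0.196,"z":0,"ax":0,"ay":0,"az":-1.122}

```text
t: 4.68
tool_pos: [0.5027, 0.1046, 0.3609]
orientation: [-2.324, -2.112, 0.004]
force: [-0.4, 0.6, -3.9]
opening: 0.0178
gripper_force: 40.0
```

```bash
python3 - <<'E'
from h import *
plan(.5035,.1048,.233,-5.2)
for n in('scene','side'):
  im,P,d=pts(n)
  [print('  ',*b) for b in blobs(im,P,d,(10,40,80),(25,200,255),(.145,.23),40,box=((.4,.62),(-.3,.2)))]
  [print('  ',*b) for b in blobs(im,P,d,(5,90,80),(22,200,255),(.145,.18),40,box=((.4,.62),(-.3,.2)))]
E
```

```text
t 4.67 pos [0.5027 0.1046 0.3609] psi -5.47 open 0.0178 q6 0.2
shift [0.0003 0.0011 0.1279] turn [-0.0029  0.0006 -0.0047]
   368 [305.0, 155.0] [504.1, 103.1] [78.8, 44.2] 83.2 [148. 224.]
   223 [306.0, 159.0] [512.5, 100.3] [84.6, 37.7] 67.2 [148. 180.]
   320 [297.0, 177.0] [499.9, 101.9] [88.6, 39.1] 88.9 [148. 229.]
   130 [297.0, 183.0] [500.1, 93.0] [69.0, 34.5] 84.5 [148. 180.]
```

Request:
carry_out:
  targets:
    - {"hand":0,"x":0,"y":0.001,"z":0.05,"ax":0,"ay":0,"az":-0.003}
    - {"hand":0,"x":0,"y":0.001,"z":0.085,"ax":0,"ay":0,"az":-0.003}
    - {"hand":0,"x":0,"y":0.001,"z":0.105,"ax":0,"ay":0,"az":-0.003}
    - {"hand":0,"x":0,"y":0.001,"z":0.115,"ax":0,"ay":0,"az":-0.003}
    - {"hand":0,"x":0,"y":0.001,"z":0.122,"ax":0,"ay":0,"az":-0.003}
    - {"hand":0,"x":0,"y":0.001,"z":0.127,"ax":0,"ay":0,"az":-0.003}
    - {"hand":0,"x":0,"y":0.001,"z":0.128,"ax":0,"ay":0,"az":-0.003}

```text
t: 5.65
tool_pos: [0.5044, 0.1047, 0.2351]
orientation: [2.317, 2.121, 0.001]
force: [-0.3, 0.2, -4.0]
opening: 0.0176
gripper_force: 40.0
```

```bash
python3 - <<'E'
from h import *
plan(.5035,.1048,.231,-5.2)
print(read_state()['force'])
for n in('scene','side'):
  im,P,d=pts(n)
  [print('  ',*b) for b in blobs(im,P,d,(8,40,80),(25,200,255),(.05,.09),20,box=((.4,.62),(0,.2)))]
E
```

```text
t 5.65 pos [0.5044 0.1047 0.2351] psi -5.05 open 0.0176 q6 0.19
shift [ 0.     -0.0009  0.0041] turn [ 0.0007 -0.0001  0.0025]
[-0.28498114  0.20217176 -3.9787301 ]
   138 [305.0, 182.0] [507.6, 102.3] [66.8, 35.9] 57.5 [50. 90.]
   138 [299.0, 202.0] [502.8, 112.5] [95.3, 39.8] 84.9 [50. 90.]
```

Request:
carry_out:
  targets:
    - {"hand":0,"x":0,"y":-0.001,"z":0.003,"ax":0,"ay":0,"az":0}
    - {"hand":0,"x":0,"y":-0.001,"z":0.003,"ax":0,"ay":0,"az":0}
    - {"hand":45,"x":0,"y":-0.001,"z":0.003,"ax":0,"ay":0,"az":0}
    - {"hand":45,"x":0,"y":-0.001,"z":0.003,"ax":0,"ay":0,"az":0}
    - {"hand":45,"x":0,"y":-0.001,"z":0.003,"ax":0,"ay":0,"az":0}
    - {"hand":45,"x":0,"y":-0.001,"z":-0.05,"ax":0,"ay":0,"az":0}
    - {"hand":45,"x":0,"y":-0.001,"z":-0.11,"ax":0,"ay":0,"az":0}
    - {"hand":45,"x":0,"y":-0.001,"z":-0.125,"ax":0,"ay":0,"az":0}

```text
t: 6.75
tool_pos: [0.5044, 0.1049, 0.3649]
orientation: [2.314, 2.118, 0.01]
force: [0.2, -0.3, 0.2]
opening: 0.0417
gripper_force: 0.0
```

```bash
python3 - <<'E'
from h import *
for n in('scene','side'):
  im,P,d=pts(n)
  print(n);[print('  ',*b) for b in blobs(im,P,d,(8,40,80),(25,200,255),(.04,.09),20,box=((.4,.7),(-.2,.2)))]
  [print('post',*b) for b in blobs(im,P,d,(0,0,0),(180,255,60),(.085,.11),10,box=((.4,.7),(-.2,.2)))]
plan(.6152,-.108,.35,-85.2)
E
```

```text
scene
   246 [307.0, 183.0] [505.1, 112.7] [107.0, 38.9] 84.9 [40. 80.]
   165 [298.0, 242.0] [615.2, -107.3] [68.9, 21.6] 4.3 [40. 60.]
post 15 [291.0, 189.0] [503.2, 20.8] [9.1, 6.1] 21.8 [ 85. 100.]
side
   169 [298.0, 203.0] [507.2, 111.6] [104.2, 36.5] 85.3 [40. 80.]
   172 [357.0, 239.0] [617.7, -111.3] [73.1, 20.7] 6.8 [40. 60.]
t 6.85 pos [0.5039 0.1049 0.3622] psi -5.04 open 0.0419 q6 0.19
shift [-0.2023  0.1295  0.0126] turn [ 0.0031 -0.0039  1.3991]
```

Request:
carry_out:
  targets:
    - {"hand":60,"x":-0.202,"y":0.129,"z":0.012,"ax":0,"ay":0,"az":1.398}
    - {"hand":60,"x":-0.202,"y":0.129,"z":0.012,"ax":0,"ay":0,"az":1.398}
    - {"hand":60,"x":-0.202,"y":0.129,"z":0.012,"ax":0,"ay":0,"az":1.398}
    - {"hand":60,"x":-0.202,"y":0.129,"z":0.012,"ax":0,"ay":0,"az":1.398}
    - {"hand":60,"x":-0.202,"y":0.129,"z":0.012,"ax":0,"ay":0,"az":1.398}
    - {"hand":60,"x":-0.202,"y":0.129,"z":0.012,"ax":0,"ay":0,"az":1.398}
    - {"hand":60,"x":-0.202,"y":0.129,"z":0.012,"ax":0,"ay":0,"az":1.398}
    - {"hand":60,"x":-0.202,"y":0.129,"z":0.012,"ax":0,"ay":0,"az":1.398}

```text
t: 7.85
tool_pos: [0.6132, -0.1077, 0.3444]
orientation: [-3.138, -0.126, 0.007]
force: [0.6, 0.8, 0.0]
opening: 0.056
gripper_force: 0.0
```

Request:
carry_out:
  targets:
    - {"hand":60,"x":0,"y":0,"z":0,"ax":0,"ay":0,"az":0}
    - {"hand":60,"x":0,"y":0,"z":0,"ax":0,"ay":0,"az":0}

```text
t: 8.1
tool_pos: [0.6136, -0.1077, 0.3462]
orientation: [-3.138, -0.136, 0.003]
force: [0.6, -0.4, -0.4]
opening: 0.0561
gripper_force: 0.0
```

```bash
python3 - <<'E'
from h import *
for n in('scene','side'):
  im,P,d=pts(n)
  [print('  ',*b) for b in blobs(im,P,d,(8,40,80),(25,200,255),(.045,.07),20,box=((.4,.7),(-.2,0)))]
plan(.6153,-.108,.212,-85)
E
```

```text
136 [298.0, 242.0] [614.7, -107.2] [70.8, 21.2] 5.3 [45. 60.]
   148 [358.0, 238.0] [617.1, -110.2] [70.2, 20.8] 3.1 [45. 60.]
t 8.2 pos [ 0.6138 -0.1077  0.347 ] psi -85.06 open 0.0559 q6 1.23
shift [0.0016 0.0005 0.135 ] turn [-0.0003  0.001  -0.0011]
```

Request:
carry_out:
  targets:
    - {"hand":60,"x":0.001,"y":0,"z":0.05,"ax":0,"ay":0,"az":0}
    - {"hand":60,"x":0.001,"y":0,"z":0.1,"ax":0,"ay":0,"az":0}
    - {"hand":60,"x":0.001,"y":0,"z":0.136,"ax":0,"ay":0,"az":0}
    - {"hand":60,"x":0.001,"y":0,"z":0.136,"ax":0,"ay":0,"az":0}
    - {"hand":0,"x":0.001,"y":0,"z":0.136,"ax":0,"ay":0,"az":0}
    - {"hand":0,"x":0.001,"y":0,"z":0.136,"ax":0,"ay":0,"az":0}
    - {"hand":0,"x":0.001,"y":0,"z":0.136,"ax":0,"ay":0,"az":0}
    - {"hand":0,"x":0.001,"y":0,"z":0.136,"ax":0,"ay":0,"az":0}

```text
t: 9.2
tool_pos: [0.6152, -0.1078, 0.2127]
orientation: [3.138, 0.133, 0.002]
force: [0.8, 0.2, -0.4]
opening: 0.0204
gripper_force: 0.0
```

Request:
carry_out:
  targets:
    - {"hand":0,"x":0,"y":0,"z":0,"ax":0,"ay":0,"az":0}
    - {"hand":0,"x":0,"y":0,"z":-0.04,"ax":0,"ay":0,"az":0}
    - {"hand":0,"x":0,"y":0,"z":-0.09,"ax":0,"ay":0,"az":0}
    - {"hand":0,"x":0,"y":0,"z":-0.14,"ax":0,"ay":0,"az":0}
    - {"hand":0,"x":0,"y":0,"z":-0.155,"ax":0,"ay":0,"az":0}
    - {"hand":0,"x":0,"y":0,"z":-0.155,"ax":0,"ay":0,"az":0}

```text
t: 9.95
tool_pos: [0.615, -0.1077, 0.3664]
orientation: [3.139, 0.133, 0.001]
force: [-0.2, -0.3, -4.7]
opening: 0.0177
gripper_force: 40.0
```

```bash
python3 -c "
from h import *
plan(.5772,.098,.365,-5.2)"
```

```text
t 9.95 pos [ 0.615  -0.1077  0.3664] psi -85.14 open 0.0177 q6 1.23
shift [-0.0202 -0.2082  0.0013] turn [ 4.0000e-04 -3.0000e-04 -1.3952e+00]
```

Request:
carry_out:
  targets:
    - {"hand":0,"x":-0.01,"y":-0.1,"z":0,"ax":0,"ay":0,"az":-0.6}
    - {"hand":0,"x":-0.02,"y":-0.208,"z":0,"ax":0,"ay":0,"az":-1.395}
    - {"hand":0,"x":-0.02,"y":-0.208,"z":0,"ax":0,"ay":0,"az":-1.395}
    - {"hand":0,"x":-0.02,"y":-0.208,"z":0,"ax":0,"ay":0,"az":-1.395}
    - {"hand":0,"x":-0.02,"y":-0.208,"z":0,"ax":0,"ay":0,"az":-1.395}
    - {"hand":0,"x":-0.02,"y":-0.208,"z":0,"ax":0,"ay":0,"az":-1.395}
    - {"hand":0,"x":-0.02,"y":-0.208,"z":0,"ax":0,"ay":0,"az":-1.395}
    - {"hand":0,"x":-0.02,"y":-0.208,"z":0,"ax":0,"ay":0,"az":-1.395}

```text
t: 10.95
tool_pos: [0.5764, 0.0979, 0.3623]
orientation: [-2.313, -2.121, 0.008]
force: [-0.6, -0.0, -4.5]
opening: 0.0177
gripper_force: 40.0
```

Request:
carry_out:
  targets:
    - {"hand":0,"x":0,"y":0,"z":0,"ax":0,"ay":0,"az":0}
    - {"hand":0,"x":0,"y":0,"z":0,"ax":0,"ay":0,"az":0}
    - {"hand":0,"x":0,"y":0,"z":0,"ax":0,"ay":0,"az":0}

```text
t: 11.32
tool_pos: [0.5772, 0.0978, 0.3659]
orientation: [-2.321, -2.116, 0.001]
force: [0.6, 1.1, -4.2]
opening: 0.0179
gripper_force: 40.0
```

```bash
python3 - <<'E'
from h import *
plan(.5772,.098,.232,-5.2)
im,P,d=pts('wrist'); cv2.imwrite('pics/w2.png',im)
print(blobs(im,P,d,(8,40,80),(25,200,255),(.055,.085),20,box=((.4,.7),(-.2,.2))))
for u,v in((500,28),(498,100)):print(0)
E
```

```text
t 11.32 pos [0.5772 0.0978 0.3659] psi -5.28 open 0.0179 q6 0.17
shift [2.000e-04 1.000e-04 1.339e-01] turn [-0.0012  0.0002 -0.0014]
[(1392, [238.0, 202.0], [503.5, 103.8], [70.3, 19.2], 85.8, array([55., 76.]))]
0
0
```

View pics/w2.png

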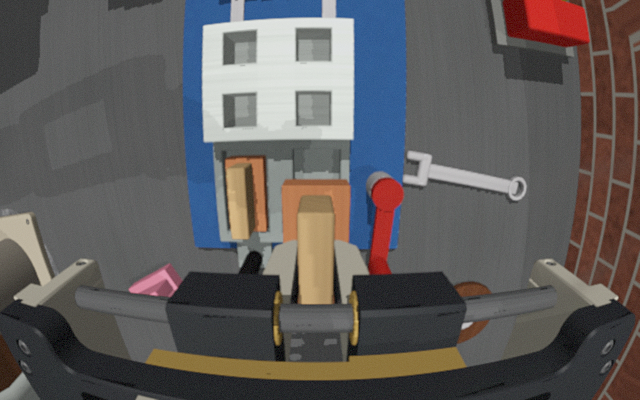

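Chill bar 1 lies in the left bay (rib at (238,202), 503.5/103.8 mm – top 76 mm, seated); bar 2 is held over the right bay. Lower, then release.

Request:
carry_out:
  targets:
    - {"hand":0,"x":0,"y":0,"z":0.05,"ax":0,"ay":0,"az":0}
    - {"hand":0,"x":0,"y":0,"z":0.085,"ax":0,"ay":0,"az":0}
    - {"hand":0,"x":0,"y":0,"z":0.105,"ax":0,"ay":0,"az":0}
    - {"hand":0,"x":0,"y":0,"z":0.118,"ax":0,"ay":0,"az":0}
    - {"hand":0,"x":0,"y":0,"z":0.128,"ax":0,"ay":0,"az":0}
    - {"hand":0,"x":0,"y":0,"z":0.133,"ax":0,"ay":0,"az":0}
    - {"hand":0,"x":0,"y":0,"z":0.133,"ax":0,"ay":0,"az":0}
    - {"hand":0,"x":0,"y":0,"z":0.133,"ax":0,"ay":0,"az":0}

```text
t: 12.38
tool_pos: [0.5778, 0.0979, 0.2346]
orientation: [2.32, 2.118, 0.002]
force: [-0.1, -0.5, -4.1]
opening: 0.0178
gripper_force: 40.0
```

Request:
carry_out:
  targets:
    - {"hand":0,"x":0,"y":0,"z":0.003,"ax":0,"ay":0,"az":0}
    - {"hand":0,"x":0,"y":0,"z":0.003,"ax":0,"ay":0,"az":0}
    - {"hand":45,"x":0,"y":0,"z":0.003,"ax":0,"ay":0,"az":0}
    - {"hand":45,"x":0,"y":0,"z":0.003,"ax":0,"ay":0,"az":0}
    - {"hand":45,"x":0,"y":0,"z":0.003,"ax":0,"ay":0,"az":0}
    - {"hand":45,"x":0,"y":0,"z":-0.05,"ax":0,"ay":0,"az":0}
    - {"hand":45,"x":0,"y":0,"z":-0.11,"ax":0,"ay":0,"az":0}
    - {"hand":45,"x":0,"y":0,"z":-0.15,"ax":0,"ay":0,"az":0}

```text
t: 13.38
tool_pos: [0.5777, 0.0979, 0.3872]
orientation: [2.319, 2.117, 0.004]
force: [0.9, 0.1, 0.3]
opening: 0.0417
gripper_force: 0.0
```

```bash
python3 - <<'E'
from h import *
im,P,d=pts('wrist')
print(blobs(im,P,d,(8,40,80),(25,200,255),(.055,.085),20,box=((.4,.7),(-.2,.2))))
plan(.5,-.20,.42,-93.3)
E
```

```text
[(1335, [315.0, 196.0], [577.7, 98.0], [69.8, 18.2], 85.0, array([59., 76.])), (1346, [242.0, 197.0], [504.0, 104.2], [69.7, 19.1], 85.2, array([55., 75.]))]
t 13.43 pos [0.5787 0.098  0.3931] psi -5.21 open 0.0418 q6 0.17
shift [-0.3039 -0.051  -0.028 ] turn [ 0.0068 -0.0094  1.5375]
```

Request:
carry_out:
  targets:
    - {"hand":48,"x":-0.06,"y":-0.03,"z":-0.03,"ax":0,"ay":0,"az":0.3}
    - {"hand":48,"x":-0.418,"y":-0.14,"z":-0.03,"ax":0,"ay":0,"az":1.538}
    - {"hand":48,"x":-0.418,"y":-0.14,"z":-0.03,"ax":0,"ay":0,"az":1.538}
    - {"hand":48,"x":-0.418,"y":-0.14,"z":-0.03,"ax":0,"ay":0,"az":1.538}
    - {"hand":48,"x":-0.418,"y":-0.14,"z":-0.03,"ax":0,"ay":0,"az":1.538}
    - {"hand":48,"x":-0.418,"y":-0.14,"z":-0.03,"ax":0,"ay":0,"az":1.538}
    - {"hand":48,"x":-0.418,"y":-0.14,"z":-0.03,"ax":0,"ay":0,"az":1.538}
    - {"hand":48,"x":-0.418,"y":-0.14,"z":-0.03,"ax":0,"ay":0,"az":1.538}

```text
t: 14.42
tool_pos: [0.398, -0.3089, 0.4135]
orientation: [3.14, -0.049, -0.001]
force: [0.2, 0.4, -0.4]
opening: 0.0449
gripper_force: 0.0
```

Request:
carry_out:
  targets:
    - {"hand":48,"x":0,"y":0,"z":0,"ax":0,"ay":0,"az":0.015}
    - {"hand":48,"x":0,"y":0,"z":0,"ax":0,"ay":0,"az":0.015}
    - {"hand":48,"x":0,"y":0,"z":0,"ax":0,"ay":0,"az":0.015}

```text
t: 14.8
tool_pos: [0.4005, -0.3048, 0.4137]
orientation: [-3.141, 0.049, -0.0]
force: [0.7, -0.6, 0.6]
opening: 0.0448
gripper_force: 0.0
```

```bash
python3 - <<'E'
from h import *
plan(.4585,-.3195,.30,-93.4)
im,P,d=pts('wrist'); cv2.imwrite('pics/w3.png',im)
print('tops',*blobs(im,P,d,(0,0,60),(180,70,255),(.119,.135),40,box=((.4,.65),(-.4,-.25))),sep='\n')
print('walls',*blobs(im,P,d,(0,150,60),(8,255,255),(.098,.112),100),sep='\n')
print('wells',*blobs(im,P,d,(0,30,30),(20,255,255),(.0,.03),60,box=((.4,.65),(-.37,-.27))),sep='\n')
E
```

```text
t 14.8 pos [ 0.4005 -0.3048  0.4137] psi -91.78 open 0.0448 q6 0.85
shift [0.0584 0.0129 0.1137] turn [-0.0001 -0.0001  0.0283]
tops
(692, [334.0, 30.0], [556.6, -326.4], [25.6, 26.0], 31.4, array([119., 128.]))
(641, [330.0, 142.0], [457.4, -320.0], [25.7, 25.3], 69.8, array([119., 128.]))
walls
(993, [277.0, 88.0], [508.6, -273.2], [5.6, 176.4], 86.4, array([ 98., 107.]))
(1127, [384.0, 89.0], [505.3, -373.5], [5.9, 181.4], 86.5, array([ 98., 106.]))
(162, [50.0, 27.0], [634.3, 15.5], [20.1, 17.6], 50.6, array([ 98., 111.]))
wells
(277, [330.0, 7.0], [618.4, -331.2], [31.0, 12.1], 73.8, array([ 2., 30.]))
(588, [328.0, 92.0], [508.0, -324.0], [29.5, 27.2], 87.6, array([ 3., 30.]))
(66, [317.0, 129.0], [457.1, -312.5], [11.7, 28.5], 88.2, array([ 3., 28.]))
```

View pics/w3.png

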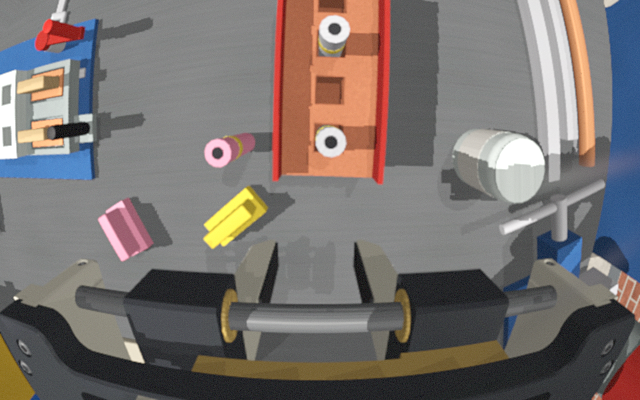

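Request:
carry_out:
  targets:
    - {"hand":48,"x":0.057,"y":0.0135,"z":0.05,"ax":0,"ay":0,"az":0.028}
    - {"hand":48,"x":0.057,"y":0.0135,"z":0.05,"ax":0,"ay":0,"az":0.028}
    - {"hand":48,"x":0.057,"y":0.0135,"z":0.05,"ax":0,"ay":0,"az":0.028}
    - {"hand":48,"x":0.057,"y":0.0135,"z":0.05,"ax":0,"ay":0,"az":0.028}

```text
t: 15.35
tool_pos: [0.4563, -0.3211, 0.3652]
orientation: [3.139, -0.098, 0.002]
force: [-0.0, 0.3, -0.3]
opening: 0.0447
gripper_force: 0.0
```

```bash
python3 - <<'E'
from h import *
plan(.4575,-.3201,.268,-93.4)
E
```

```text
t 15.35 pos [ 0.4563 -0.3211  0.3652] psi -93.57 open 0.0447 q6 0.93
shift [ 0.001  -0.0012  0.0972] turn [ 0.0012 -0.0012 -0.0029]
```

Request:
carry_out:
  newtons: 40
  targets:
    - {"hand":48,"x":0.001,"y":-0.001,"z":0.04,"ax":0,"ay":0,"az":0}
    - {"hand":48,"x":0.001,"y":-0.001,"z":0.075,"ax":0,"ay":0,"az":0}
    - {"hand":48,"x":0.001,"y":-0.001,"z":0.097,"ax":0,"ay":0,"az":0}
    - {"hand":48,"x":0.001,"y":-0.001,"z":0.097,"ax":0,"ay":0,"az":0}
    - {"hand":0,"x":0.001,"y":-0.001,"z":0.097,"ax":0,"ay":0,"az":0}
    - {"hand":0,"x":0.001,"y":-0.001,"z":0.097,"ax":0,"ay":0,"az":0}
    - {"hand":0,"x":0.001,"y":-0.001,"z":0.097,"ax":0,"ay":0,"az":0}
    - {"hand":0,"x":0.001,"y":-0.001,"z":0.097,"ax":0,"ay":0,"az":0}

```text
t: 16.35
tool_pos: [0.4581, -0.3206, 0.2686]
orientation: [3.139, -0.099, 0.003]
force: [-0.5, 1.9, 6.5]
opening: 0.0252
gripper_force: 39.9
```

Request:
carry_out:
  targets:
    - {"hand":0,"x":0,"y":0,"z":0,"ax":0,"ay":0,"az":0}
    - {"hand":0,"x":0,"y":0,"z":-0.02,"ax":0,"ay":0,"az":0}
    - {"hand":0,"x":0,"y":0,"z":-0.05,"ax":0,"ay":0,"az":0}
    - {"hand":0,"x":0,"y":0,"z":-0.1,"ax":0,"ay":0,"az":0}
    - {"hand":0,"x":0,"y":0,"z":-0.15,"ax":0,"ay":0,"az":0}
    - {"hand":0,"x":0,"y":0,"z":-0.16,"ax":0,"ay":0,"az":0}
    - {"hand":0,"x":0,"y":0,"z":-0.16,"ax":0,"ay":0,"az":0}

```text
t: 17.23
tool_pos: [0.4575, -0.3203, 0.4274]
orientation: [3.139, -0.099, 0.001]
force: [0.2, -0.2, -3.2]
opening: 0.0252
gripper_force: 39.9
```

```bash
python3 - <<'E'
from h import *
plan(.5196,.2491,.43,-95.2)
E
```

```text
t 17.23 pos [ 0.4575 -0.3203  0.4274] psi -93.62 open 0.0252 q6 0.93
shift [ 0.026  -0.5722 -0.0031] turn [ 0.0008 -0.0009  0.0276]
```

Request:
carry_out:
  newtons: 55
  targets:
    - {"hand":0,"x":0.001,"y":-0.02,"z":0,"ax":0,"ay":0,"az":0}
    - {"hand":0,"x":0.003,"y":-0.06,"z":0,"ax":0,"ay":0,"az":0}
    - {"hand":0,"x":0.005,"y":-0.11,"z":0,"ax":0,"ay":0,"az":0}
    - {"hand":0,"x":0.008,"y":-0.165,"z":0,"ax":0,"ay":0,"az":0}
    - {"hand":0,"x":0.01,"y":-0.22,"z":0,"ax":0,"ay":0,"az":0}
    - {"hand":0,"x":0.012,"y":-0.275,"z":0,"ax":0,"ay":0,"az":0}
    - {"hand":0,"x":0.014,"y":-0.31,"z":0,"ax":0,"ay":0,"az":0}
    - {"hand":0,"x":0.015,"y":-0.33,"z":0,"ax":0,"ay":0,"az":0}

```text
t: 18.23
tool_pos: [0.4924, 0.011, 0.4244]
orientation: [-3.139, 0.095, 0.006]
force: [0.4, -0.8, -2.7]
opening: 0.0255
gripper_force: 54.9
```

Request:
carry_out:
  targets:
    - {"hand":0,"x":0.001,"y":-0.03,"z":0,"ax":0,"ay":0,"az":0}
    - {"hand":0,"x":0.003,"y":-0.08,"z":0,"ax":0,"ay":0,"az":0}
    - {"hand":0,"x":0.005,"y":-0.13,"z":0,"ax":0,"ay":0,"az":0}
    - {"hand":0,"x":0.008,"y":-0.18,"z":0,"ax":0,"ay":0,"az":0}
    - {"hand":0,"x":0.01,"y":-0.215,"z":0,"ax":0,"ay":0,"az":0}
    - {"hand":0,"x":0.011,"y":-0.235,"z":0,"ax":0,"ay":0,"az":0}
    - {"hand":0,"x":0.011,"y":-0.242,"z":0,"ax":0,"ay":0,"az":0}
    - {"hand":0,"x":0.011,"y":-0.242,"z":0,"ax":0,"ay":0,"az":0}

```text
t: 19.23
tool_pos: [0.5195, 0.2486, 0.4262]
orientation: [3.139, -0.099, -0.001]
force: [-0.7, 0.1, -1.9]
opening: 0.0257
gripper_force: 54.9
```

```bash
python3 - <<'E'
from h import *
plan(.5196,.2491,.33,-95.2)
for n in('scene','side'):
  im,P,d=pts(n)
  q=blobs(im,P,d,(0,0,20),(180,70,255),(.17,.21),40,box=((.45,.6),(.18,.32)));print(n,*q,sep='\n')
  q=blobs(im,P,d,(18,80,60),(36,255,255),(.23,.27),10,box=((.45,.6),(.18,.32)));print(*q,sep='\n')
E
```

```text
t 19.23 pos [0.5195 0.2486 0.4262] psi -93.62 open 0.0257 q6 1.99
shift [ 0.0002 -0.0006  0.0962] turn [0.0008 0.0009 0.0275]
scene
(82, [336.0, 128.0], [521.3, 242.0], [24.9, 13.3], 27.2, array([171., 210.]))
(13, [340.0, 114.0], [526.9, 245.4], [15.3, 5.5], 85.1, array([239., 249.]))
side
(79, [287.0, 147.0], [520.8, 240.4], [27.3, 15.9], 0.4, array([170., 209.]))
```

Request:
carry_out:
  targets:
    - {"hand":0,"x":0,"y":-0.0005,"z":0.05,"ax":0,"ay":0,"az":0}
    - {"hand":0,"x":0,"y":-0.0005,"z":0.09,"ax":0,"ay":0,"az":0}
    - {"hand":0,"x":0,"y":-0.0005,"z":0.1,"ax":0,"ay":0,"az":0}
    - {"hand":0,"x":0,"y":-0.0005,"z":0.108,"ax":0,"ay":0,"az":0}
    - {"hand":0,"x":0,"y":-0.0005,"z":0.116,"ax":0,"ay":0,"az":0}
    - {"hand":0,"x":0,"y":-0.0005,"z":0.116,"ax":0,"ay":0,"az":0}

```text
t: 20.08
tool_pos: [0.5198, 0.2495, 0.3113]
orientation: [-3.14, 0.099, -0.001]
force: [-0.2, -0.2, -2.0]
opening: 0.0253
gripper_force: 54.9
```

Request:
carry_out:
  targets:
    - {"hand":0,"x":0,"y":0,"z":0.012,"ax":0,"ay":0,"az":0}
    - {"hand":0,"x":0,"y":0,"z":0.022,"ax":0,"ay":0,"az":0}
    - {"hand":0,"x":0,"y":0,"z":0.029,"ax":0,"ay":0,"az":0}
    - {"hand":0,"x":0,"y":0,"z":0.03,"ax":0,"ay":0,"az":0}
    - {"hand":0,"x":0,"y":0,"z":0.03,"ax":0,"ay":0,"az":0}

```text
t: 20.7
tool_pos: [0.5197, 0.2495, 0.2807]
orientation: [3.14, -0.099, -0.0]
force: [-1.2, -0.9, -1.8]
opening: 0.0254
gripper_force: 54.9
```

Release and lift.

Request:
carry_out:
  targets:
    - {"hand":48,"x":0,"y":0,"z":0,"ax":0,"ay":0,"az":0}
    - {"hand":48,"x":0,"y":0,"z":0,"ax":0,"ay":0,"az":0}
    - {"hand":48,"x":0,"y":0,"z":0,"ax":0,"ay":0,"az":0}
    - {"hand":48,"x":0,"y":0,"z":-0.05,"ax":0,"ay":0,"az":0}
    - {"hand":48,"x":0,"y":0,"z":-0.11,"ax":0,"ay":0,"az":0}
    - {"hand":48,"x":0,"y":0,"z":-0.14,"ax":0,"ay":0,"az":0}
    - {"hand":48,"x":0,"y":0,"z":-0.14,"ax":0,"ay":0,"az":0}

```text
t: 21.58
tool_pos: [0.5203, 0.2497, 0.4247]
orientation: [-3.137, 0.099, -0.01]
force: [0.3, 0.3, -0.3]
opening: 0.0449
gripper_force: 0.0
```

```bash
python3 - <<'E'
from h import *
plan(.5567,-.3263,.40,-93.5)
for n in('scene','side'):
  im,P,d=pts(n)
  q=blobs(im,P,d,(0,0,20),(180,70,255),(.125,.15),20,box=((.45,.62),(.12,.32)));print(n,*q,sep='\n')
  q=blobs(im,P,d,(0,0,60),(180,70,255),(.119,.135),20,box=((.4,.65),(-.4,-.25)));print(*q,sep='\n')
E
```

```text
t 21.57 pos [0.5203 0.2497 0.4247] psi -93.62 open 0.0449 q6 1.99
shift [0.0725 0.5726 0.0235] turn [-0.0027 -0.0062 -0.0021]
scene
(55, [335.0, 142.0], [517.2, 249.2], [27.0, 26.0], 73.6, array([125., 142.]))
(108, [224.0, 272.0], [557.3, -324.5], [25.4, 24.6], 83.9, array([120., 131.]))
side
(47, [287.0, 159.0], [519.8, 246.3], [27.2, 23.7], 59.7, array([126., 142.]))
(86, [377.0, 283.0], [558.1, -326.9], [25.4, 23.0], 65.1, array([119., 132.]))
```

Leg 1 stands down in pocket 3. Go to leg 2.

Request:
carry_out:
  targets:
    - {"hand":48,"x":0.01,"y":0.06,"z":0,"ax":0,"ay":0,"az":0}
    - {"hand":48,"x":0.017,"y":0.12,"z":0,"ax":0,"ay":0,"az":0}
    - {"hand":48,"x":0.025,"y":0.18,"z":0,"ax":0,"ay":0,"az":0}
    - {"hand":48,"x":0.033,"y":0.24,"z":0,"ax":0,"ay":0,"az":0}
    - {"hand":48,"x":0.04,"y":0.3,"z":0,"ax":0,"ay":0,"az":0}
    - {"hand":48,"x":0.047,"y":0.36,"z":0,"ax":0,"ay":0,"az":0}
    - {"hand":48,"x":0.055,"y":0.42,"z":0,"ax":0,"ay":0,"az":0}
    - {"hand":48,"x":0.062,"y":0.48,"z":0,"ax":0,"ay":0,"az":0}

```text
t: 22.68
tool_pos: [0.5506, -0.2353, 0.4179]
orientation: [-3.138, 0.099, 0.005]
force: [-0.1, 0.4, -0.2]
opening: 0.0444
gripper_force: 0.0
```

Request:
carry_out:
  targets:
    - {"hand":48,"x":0.006,"y":0.05,"z":0.02,"ax":0,"ay":0,"az":0}
    - {"hand":48,"x":0.01,"y":0.092,"z":0.04,"ax":0,"ay":0,"az":0}
    - {"hand":48,"x":0.01,"y":0.092,"z":0.04,"ax":0,"ay":0,"az":0}
    - {"hand":48,"x":0.01,"y":0.092,"z":0.04,"ax":0,"ay":0,"az":0}

```text
t: 23.18
tool_pos: [0.5551, -0.3254, 0.3789]
orientation: [-3.138, 0.1, 0.004]
force: [0.5, -0.5, 0.0]
opening: 0.0447
gripper_force: 0.0
```

```bash
python3 - <<'E'
from h import *
plan(.5568,-.3263,.268,-93.5)
E
```

```text
t 23.18 pos [ 0.5551 -0.3254  0.3789] psi -93.64 open 0.0447 q6 1.02
shift [0.0021 0.001  0.1109] turn [-0.0021  0.0026 -0.0024]
```

Request:
carry_out:
  newtons: 40
  targets:
    - {"hand":48,"x":0.0015,"y":0.0005,"z":0.05,"ax":0,"ay":0,"az":0}
    - {"hand":48,"x":0.0015,"y":0.0005,"z":0.09,"ax":0,"ay":0,"az":0}
    - {"hand":48,"x":0.0015,"y":0.0005,"z":0.111,"ax":0,"ay":0,"az":0}
    - {"hand":48,"x":0.0015,"y":0.0005,"z":0.111,"ax":0,"ay":0,"az":0}
    - {"hand":0,"x":0.0015,"y":0.0005,"z":0.111,"ax":0,"ay":0,"az":0}
    - {"hand":0,"x":0.0015,"y":0.0005,"z":0.111,"ax":0,"ay":0,"az":0}
    - {"hand":0,"x":0.0015,"y":0.0005,"z":0.111,"ax":0,"ay":0,"az":0}
    - {"hand":0,"x":0.0015,"y":0.0005,"z":0.111,"ax":0,"ay":0,"az":0}

```text
t: 24.18
tool_pos: [0.5575, -0.3268, 0.2719]
orientation: [3.139, -0.099, 0.005]
force: [0.2, 1.9, 6.6]
opening: 0.0256
gripper_force: 39.9
```

Request:
carry_out:
  newtons: 55
  targets:
    - {"hand":0,"x":0,"y":0,"z":0,"ax":0,"ay":0,"az":0}
    - {"hand":0,"x":0,"y":0,"z":-0.02,"ax":0,"ay":0,"az":0}
    - {"hand":0,"x":0,"y":0,"z":-0.05,"ax":0,"ay":0,"az":0}
    - {"hand":0,"x":0,"y":0,"z":-0.1,"ax":0,"ay":0,"az":0}
    - {"hand":0,"x":0,"y":0,"z":-0.15,"ax":0,"ay":0,"az":0}
    - {"hand":0,"x":0,"y":0,"z":-0.16,"ax":0,"ay":0,"az":0}
    - {"hand":0,"x":0,"y":0,"z":-0.16,"ax":0,"ay":0,"az":0}

```text
t: 25.05
tool_pos: [0.5567, -0.3266, 0.4305]
orientation: [3.139, -0.1, 0.001]
force: [-0.3, -0.3, -3.2]
opening: 0.025
gripper_force: 54.9
```

```bash
python3 - <<'E'
from h import *
plan(.5818,.1832,.43,-95.2)
E
```

```text
t 25.05 pos [ 0.5567 -0.3266  0.4305] psi -93.63 open 0.025 q6 1.02
shift [-7.300e-03 -5.104e-01  1.000e-04] turn [ 0.0008 -0.0009  0.0274]
```

Request:
carry_out:
  targets:
    - {"hand":0,"x":0,"y":-0.02,"z":0,"ax":0,"ay":0,"az":0}
    - {"hand":0,"x":-0.001,"y":-0.06,"z":0,"ax":0,"ay":0,"az":0}
    - {"hand":0,"x":-0.002,"y":-0.11,"z":0,"ax":0,"ay":0,"az":0}
    - {"hand":0,"x":-0.003,"y":-0.165,"z":0,"ax":0,"ay":0,"az":0}
    - {"hand":0,"x":-0.004,"y":-0.22,"z":0,"ax":0,"ay":0,"az":0}
    - {"hand":0,"x":-0.004,"y":-0.265,"z":0,"ax":0,"ay":0,"az":0}
    - {"hand":0,"x":-0.004,"y":-0.29,"z":0,"ax":0,"ay":0,"az":0}
    - {"hand":0,"x":-0.004,"y":-0.3,"z":0,"ax":0,"ay":0,"az":0}

```text
t: 26.05
tool_pos: [0.5711, -0.0245, 0.4275]
orientation: [-3.139, 0.095, 0.006]
force: [-0.3, -0.7, -2.8]
opening: 0.0253
gripper_force: 54.9
```

Request:
carry_out:
  targets:
    - {"hand":0,"x":0,"y":-0.03,"z":0,"ax":0,"ay":0,"az":0}
    - {"hand":0,"x":-0.001,"y":-0.08,"z":0,"ax":0,"ay":0,"az":0}
    - {"hand":0,"x":-0.002,"y":-0.13,"z":0,"ax":0,"ay":0,"az":0}
    - {"hand":0,"x":-0.003,"y":-0.175,"z":0,"ax":0,"ay":0,"az":0}
    - {"hand":0,"x":-0.003,"y":-0.2,"z":0,"ax":0,"ay":0,"az":0}
    - {"hand":0,"x":-0.003,"y":-0.2105,"z":0,"ax":0,"ay":0,"az":0}
    - {"hand":0,"x":-0.003,"y":-0.2105,"z":0,"ax":0,"ay":0,"az":0}
    - {"hand":0,"x":-0.003,"y":-0.2105,"z":0,"ax":0,"ay":0,"az":0}

```text
t: 27.05
tool_pos: [0.5822, 0.1822, 0.4295]
orientation: [3.139, -0.101, -0.001]
force: [-0.4, -0.7, -2.4]
opening: 0.0256
gripper_force: 54.9
```

```bash
python3 - <<'E'
from h import *
plan(.5820,.1830,.315,-95.2)
im,P,d=pts('wrist')
print(blobs(im,P,d,(8,40,80),(25,200,255),(.055,.085),20,box=((.4,.7),(-.2,.2))))
for n in('scene','side'):
  im,P,d=pts(n)
  q=blobs(im,P,d,(0,0,20),(180,70,255),(.17,.21),40,box=((.5,.64),(.12,.24)));print(n,*q,sep='\n')
E
```

```text
t 27.05 pos [0.5822 0.1822 0.4295] psi -93.69 open 0.0256 q6 1.85
shift [-0.0002 -0.0009  0.1145] turn [0.0006 0.0004 0.0263]
[(1076, [388.0, 186.0], [578.2, 97.4], [69.3, 18.9], 84.3, array([55., 76.])), (936, [385.0, 245.0], [504.4, 103.5], [70.1, 18.4], 84.7, array([55., 75.]))]
scene
(94, [343.0, 146.0], [583.6, 177.4], [25.4, 13.9], 28.1, array([170., 210.]))
side
(73, [311.0, 153.0], [581.9, 173.2], [15.9, 23.5], 74.3, array([170., 210.]))
```

Request:
carry_out:
  targets:
    - {"hand":0,"x":0,"y":-0.001,"z":0.05,"ax":0,"ay":0,"az":0}
    - {"hand":0,"x":0,"y":-0.001,"z":0.09,"ax":0,"ay":0,"az":0}
    - {"hand":0,"x":0,"y":-0.001,"z":0.1,"ax":0,"ay":0,"az":0}
    - {"hand":0,"x":0,"y":-0.001,"z":0.108,"ax":0,"ay":0,"az":0}
    - {"hand":0,"x":0,"y":-0.001,"z":0.116,"ax":0,"ay":0,"az":0}
    - {"hand":0,"x":0,"y":-0.001,"z":0.116,"ax":0,"ay":0,"az":0}

```text
t: 27.95
tool_pos: [0.5824, 0.1844, 0.3143]
orientation: [-3.14, 0.099, -0.001]
force: [0.5, -0.1, -2.6]
opening: 0.0256
gripper_force: 54.9
```

Request:
carry_out:
  targets:
    - {"hand":0,"x":0,"y":0,"z":0.012,"ax":0,"ay":0,"az":0}
    - {"hand":0,"x":0,"y":0,"z":0.022,"ax":0,"ay":0,"az":0}
    - {"hand":0,"x":0,"y":0,"z":0.029,"ax":0,"ay":0,"az":0}
    - {"hand":0,"x":0,"y":0,"z":0.03,"ax":0,"ay":0,"az":0}
    - {"hand":0,"x":0,"y":0,"z":0.03,"ax":0,"ay":0,"az":0}

```text
t: 28.58
tool_pos: [0.5821, 0.1844, 0.2837]
orientation: [3.14, -0.099, -0.0]
force: [-0.9, -0.0, -2.6]
opening: 0.0252
gripper_force: 54.9
```

Request:
carry_out:
  targets:
    - {"hand":48,"x":0,"y":0,"z":0,"ax":0,"ay":0,"az":0}
    - {"hand":48,"x":0,"y":0,"z":0,"ax":0,"ay":0,"az":0}
    - {"hand":48,"x":0,"y":0,"z":0,"ax":0,"ay":0,"az":0}
    - {"hand":48,"x":0,"y":0,"z":-0.05,"ax":0,"ay":0,"az":0}
    - {"hand":48,"x":0,"y":0,"z":-0.11,"ax":0,"ay":0,"az":0}
    - {"hand":48,"x":0,"y":0,"z":-0.16,"ax":0,"ay":0,"az":0}
    - {"hand":48,"x":0,"y":0,"z":-0.16,"ax":0,"ay":0,"az":0}

```text
t: 29.45
tool_pos: [0.583, 0.1846, 0.4504]
orientation: [-3.137, 0.099, -0.016]
force: [-0.4, 1.3, 0.4]
opening: 0.0445
gripper_force: 0.0
```

```bash
python3 - <<'E'
from h import *
plan(.495,-.013,.40,-5.2)
E
```

```text
t 29.45 pos [0.583  0.1846 0.4504] psi -93.62 open 0.0445 q6 1.86
shift [-0.0759  0.2029  0.0491] turn [ 0.0055 -0.0103 -1.5432]
```

Request:
carry_out:
  targets:
    - {"hand":0,"x":-0.02,"y":0.05,"z":0,"ax":0,"ay":0,"az":-0.3}
    - {"hand":0,"x":-0.076,"y":0.203,"z":0.05,"ax":0,"ay":0,"az":-1.543}
    - {"hand":0,"x":-0.076,"y":0.203,"z":0.05,"ax":0,"ay":0,"az":-1.543}
    - {"hand":0,"x":-0.076,"y":0.203,"z":0.05,"ax":0,"ay":0,"az":-1.543}
    - {"hand":0,"x":-0.076,"y":0.203,"z":0.05,"ax":0,"ay":0,"az":-1.543}
    - {"hand":0,"x":-0.076,"y":0.203,"z":0.05,"ax":0,"ay":0,"az":-1.543}
    - {"hand":0,"x":-0.076,"y":0.203,"z":0.05,"ax":0,"ay":0,"az":-1.543}
    - {"hand":0,"x":-0.076,"y":0.203,"z":0.05,"ax":0,"ay":0,"az":-1.543}

```text
t: 30.45
tool_pos: [0.4931, -0.0135, 0.3925]
orientation: [-2.376, -2.054, 0.002]
force: [-0.2, 1.0, 0.8]
opening: 0.0006
gripper_force: 0.0
```

Request:
carry_out:
  targets:
    - {"hand":0,"x":0,"y":0,"z":0,"ax":0,"ay":0,"az":-0.01}
    - {"hand":0,"x":0,"y":0,"z":0,"ax":0,"ay":0,"az":-0.01}
    - {"hand":0,"x":0,"y":0,"z":0,"ax":0,"ay":0,"az":-0.01}

```text
t: 30.82
tool_pos: [0.4934, -0.0134, 0.3935]
orientation: [-2.375, -2.056, 0.0]
force: [0.2, 0.7, 0.6]
opening: 0.0009
gripper_force: 0.0
```

```bash
python3 - <<'E'
from h import *
plan(.495,-.013,.236,-5.2)
im,P,d=pts('wrist'); cv2.imwrite('pics/w4.png',im)
B=((.4,.7),(-.1,.35))
for nm,lo,hi,zr in [('post',(0,0,0),(180,255,70),(.088,.104)),('knob',(0,150,80),(8,255,255),(.1,.118)),('wood',(8,40,80),(25,200,255),(.055,.085)),('legs',(0,0,20),(180,70,255),(.128,.15)),('block',(0,0,100),(180,45,255),(.057,.068)),('floor',(0,0,40),(180,60,255),(.014,.026))]:
    print(nm); [print('  ',*b) for b in blobs(im,P,d,lo,hi,zr,40,box=B)]
E
```

```text
t 30.82 pos [ 0.4934 -0.0134  0.3935] psi -8.22 open 0.0009 q6 0.01
shift [0.0006 0.0015 0.1575] turn [-0.0003  0.     -0.0526]
post
   329 [315.0, 160.0] [497.7, 25.4] [17.1, 19.2] 3.3 [88. 98.]
knob
   337 [462.0, 152.0] [635.1, 18.2] [18.2, 18.9] 20.6 [100. 110.]
wood
   1458 [384.0, 75.0] [577.7, 97.1] [69.8, 19.5] 84.5 [56. 76.]
   1313 [309.0, 78.0] [503.8, 103.4] [69.3, 18.4] 85.4 [70. 76.]
legs
block
   2481 [341.0, 13.0] [546.9, 172.0] [28.9, 141.1] 84.0 [57. 64.]
   83 [371.0, 5.0] [578.1, 175.1] [9.0, 23.1] 74.5 [57. 68.]
floor
   353 [308.0, 6.0] [514.5, 197.3] [16.7, 32.1] 82.0 [14. 26.]
   257 [329.0, 73.0] [526.0, 105.8] [14.9, 88.6] 2.2 [15. 26.]
   300 [360.0, 72.0] [569.9, 101.4] [88.5, 29.5] 83.6 [15. 26.]
   252 [290.0, 77.0] [482.4, 109.7] [88.3, 14.5] 78.5 [16. 26.]
   84 [424.0, 81.0] [637.8, 94.0] [11.9, 30.8] 3.7 [14. 26.]
   838 [315.0, 142.0] [498.6, 31.2] [39.3, 39.7] 84.3 [19. 26.]
```

View pics/w4.png

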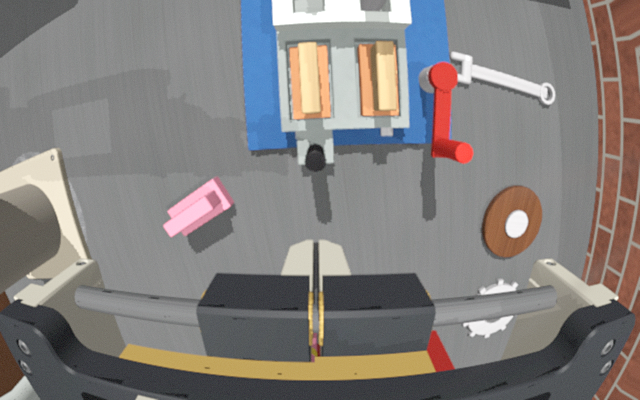

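Request:
carry_out:
  targets:
    - {"hand":0,"x":0,"y":0.001,"z":0.05,"ax":0,"ay":0,"az":-0.053}
    - {"hand":0,"x":0,"y":0.001,"z":0.11,"ax":0,"ay":0,"az":-0.053}
    - {"hand":0,"x":0,"y":0.001,"z":0.157,"ax":0,"ay":0,"az":-0.053}
    - {"hand":0,"x":0,"y":0.001,"z":0.157,"ax":0,"ay":0,"az":-0.053}
    - {"hand":0,"x":0,"y":0.001,"z":0.157,"ax":0,"ay":0,"az":-0.053}

```text
t: 31.5
tool_pos: [0.4954, -0.0137, 0.2387]
orientation: [2.316, 2.12, 0.002]
force: [0.2, 0.6, 0.8]
opening: 0.0003
gripper_force: 0.0
```

```bash
python3 - <<'E'
from h import *
plan(.495,-.013,.236,-5.2)
for n in('scene','side'):
  im,P,d=pts(n); cv2.imwrite(f'pics/{n}5.png',im)
  q=blobs(im,P,d,(0,0,20),(180,70,255),(.125,.15),20,box=((.45,.64),(.12,.32)));print(n,*q,sep='\n')
E
```

```text
t 31.5 pos [ 0.4954 -0.0137  0.2387] psi -5.07 open 0.0003 q6 -0.04
shift [ 0.0006 -0.0004  0.0027] turn [0.002  0.0001 0.0023]
scene
(56, [335.0, 142.0], [517.4, 250.1], [24.8, 25.6], 76.9, array([126., 142.]))
(63, [342.0, 159.0], [580.7, 185.0], [24.5, 24.5], 65.7, array([125., 143.]))
side
(49, [287.0, 159.0], [520.2, 247.1], [22.4, 23.4], 46.5, array([125., 143.]))
```

View pics/scene5.png

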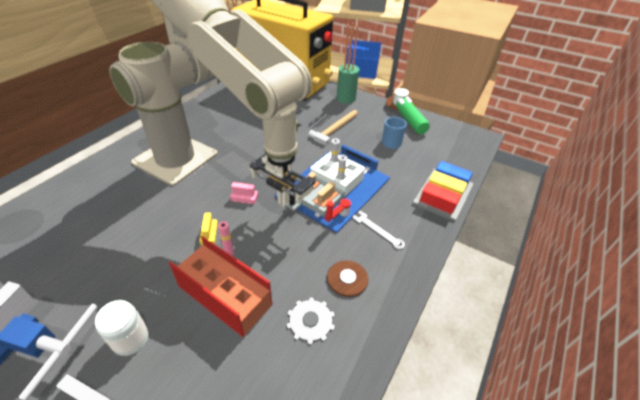

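Request:
carry_out:
  targets:
    - {"hand":0,"x":0.012,"y":0,"z":0,"ax":0,"ay":0,"az":0}
    - {"hand":0,"x":0.02,"y":0,"z":0,"ax":0,"ay":0,"az":0}
    - {"hand":0,"x":0.028,"y":0,"z":0,"ax":0,"ay":0,"az":0}
    - {"hand":0,"x":0.038,"y":0,"z":0,"ax":0,"ay":0,"az":0}
    - {"hand":0,"x":0.048,"y":0,"z":0,"ax":0,"ay":0,"az":0}
    - {"hand":0,"x":0.058,"y":0,"z":0,"ax":0,"ay":0,"az":0}
    - {"hand":0,"x":0.068,"y":0,"z":0,"ax":0,"ay":0,"az":0}
    - {"hand":0,"x":0.07,"y":0,"z":0,"ax":0,"ay":0,"az":0}

```text
t: 32.6
tool_pos: [0.5012, 0.0565, 0.2377]
orientation: [2.314, 2.121, 0.001]
force: [0.5, -5.6, 5.3]
opening: 0.0005
gripper_force: 3.0
```

Request:
carry_out:
  targets:
    - {"hand":0,"x":0.008,"y":0,"z":0,"ax":0,"ay":0,"az":0}
    - {"hand":0,"x":0.016,"y":0,"z":0,"ax":0,"ay":0,"az":0}
    - {"hand":0,"x":0.024,"y":0,"z":0,"ax":0,"ay":0,"az":0}
    - {"hand":0,"x":0.03,"y":0,"z":0,"ax":0,"ay":0,"az":0}
    - {"hand":0,"x":0.034,"y":0,"z":0,"ax":0,"ay":0,"az":0}
    - {"hand":0,"x":0.034,"y":0,"z":0,"ax":0,"ay":0,"az":0}

```text
t: 33.35
tool_pos: [0.5039, 0.0813, 0.2379]
orientation: [2.308, 2.11, -0.024]
force: [-11.6, -69.1, 19.3]
opening: 0.0004
gripper_force: 34.1
```

Request:
carry_out:
  targets:
    - {"hand":0,"x":-0.01,"y":0,"z":0,"ax":0,"ay":0,"az":0}
    - {"hand":0,"x":-0.03,"y":0,"z":0,"ax":0,"ay":0,"az":0}
    - {"hand":0,"x":-0.06,"y":0,"z":-0.02,"ax":0,"ay":0,"az":0}
    - {"hand":0,"x":-0.08,"y":0,"z":-0.1,"ax":0,"ay":0,"az":0}
    - {"hand":0,"x":-0.08,"y":0,"z":-0.15,"ax":0,"ay":0,"az":0}
    - {"hand":0,"x":-0.08,"y":0,"z":-0.15,"ax":0,"ay":0,"az":0}

```text
t: 34.1
tool_pos: [0.4978, 0.0102, 0.3928]
orientation: [2.312, 2.117, 0.011]
force: [0.7, 1.0, 0.5]
opening: 0.0003
gripper_force: 0.0
```

```bash
python3 - <<'E'
from h import *
plan(.64,-.02,.40,-5.2)
im,P,d=pts('wrist'); cv2.imwrite('pics/w6.png',im)
B=((.4,.7),(-.1,.4))
for nm,lo,hi,zr in [('post',(0,0,0),(180,255,70),(.088,.104)),('knob',(0,150,80),(8,255,255),(.1,.118)),('leverbar',(0,150,60),(8,255,255),(.035,.07)),('wood',(8,40,80),(25,200,255),(.055,.085))]:
    print(nm); [print('  ',*b) for b in blobs(im,P,d,lo,hi,zr,40,box=B)]
for n in('scene','side'):
  im,P,d=pts(n); cv2.imwrite(f'pics/{n}6.png',im)
  q=blobs(im,P,d,(0,0,20),(180,70,255),(.125,.15),20,box=((.45,.64),(.12,.4)));print(n,*q,sep='\n')
E
```

```text
t 34.1 pos [0.4978 0.0102 0.3928] psi -5.06 open 0.0003 q6 0.01
shift [-0.0176  0.1443 -0.0059] turn [ 0.0095 -0.0005  0.0025]
post
   147 [312.0, 113.0] [504.6, 93.3] [13.7, 16.1] 88.8 [95. 98.]
knob
   326 [456.0, 185.0] [635.0, 18.3] [18.3, 18.9] 65.4 [100. 110.]
leverbar
   1524 [440.0, 131.0] [642.3, 57.7] [103.8, 31.3] 82.0 [43. 70.]
wood
   1286 [310.0, 34.0] [510.0, 172.4] [68.7, 18.4] 85.3 [55. 76.]
   1404 [385.0, 36.0] [583.9, 166.9] [69.5, 18.8] 84.7 [55. 76.]
scene
(53, [347.0, 132.0], [524.4, 321.3], [23.9, 27.3], 28.9, array([126., 142.]))
(61, [354.0, 149.0], [586.8, 253.0], [24.0, 27.7], 1.2, array([125., 142.]))
side
(32, [282.0, 147.0], [525.4, 317.8], [21.8, 25.5], 33.3, array([133., 142.]))
```

View pics/w6.png

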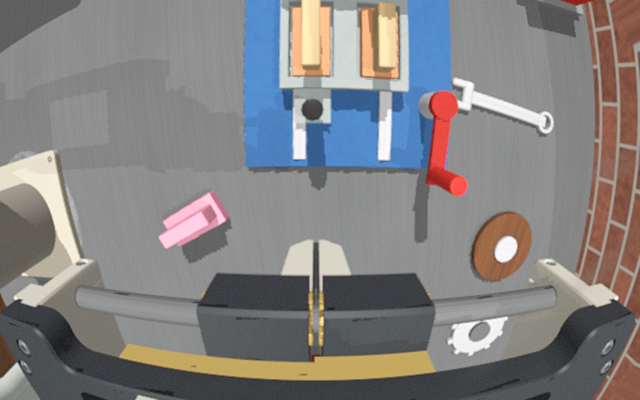

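```bash
python3 - <<'E'
from h import *
im=cv2.imread('pics/side6.png'); a=cv2.imread('pics/scene6.png')
cv2.imwrite('pics/c6.png',np.hstack([cv2.resize(im[100:240,230:380],(400,373)),cv2.resize(a[90:230,270:420],(400,373))]))
w=np.load('w1.npz'); P,d=w['P'],w['d']
h=cv2.cvtColor(w['im'],cv2.COLOR_BGR2HSV)
m=(cv2.inRange(h,(100,120,40),(125,255,255))>0)&(d>0)
for z0,z1 in((.002,.014),(.014,.03),(.03,.05)):
    for b in blobs(w['im'],P,d,(100,120,40),(125,255,255),(z0,z1),60,box=((.4,.72),(0,.4))): print(z0,*b)
E
```

```text
0.002 15843 [321.0, 118.0] [558.2, 185.7] [319.7, 249.4] 84.7 [ 5. 14.]
0.002 104 [384.0, 244.0] [665.8, 39.4] [48.2, 7.1] 84.6 [ 6. 10.]
0.03 1145 [319.0, 26.0] [563.2, 349.1] [15.2, 149.0] 84.7 [31. 46.]
```

View pics/c6.png

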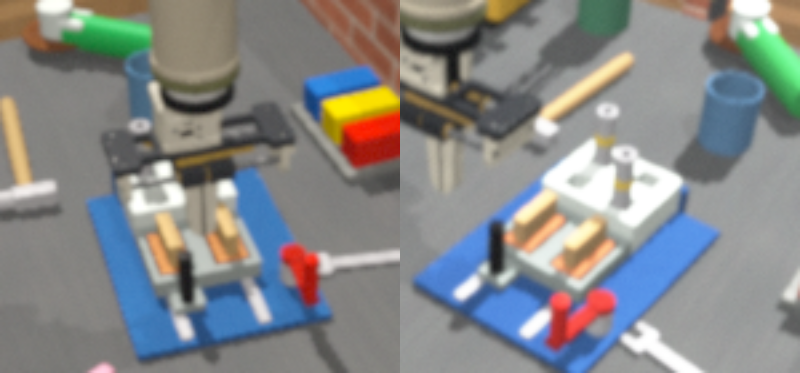

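```bash
python3 - <<'E'
from h import *
im,P,d=pts('wrist')
B=((.58,.72),(-.02,.2))
h=cv2.cvtColor(im,cv2.COLOR_BGR2HSV); m=(cv2.inRange(h,(0,150,60),(8,255,255))>0)&(d>0)
q=P[m&(P[...,0]>.58)&(P[...,1]>.06)&(P[...,1]<.2)]
print(np.histogram(q[:,2],bins=np.arange(.03,.1,.005)))
t=q[q[:,2]>np.percentile(q[:,2],90)-.004]; print('pivot head',cv2.minEnclosingCircle((t[:,:2]*1e3).astype(np.float32)),t.mean(0),len(t))
im,P,d=pts('scene'); e=np.array([.0906,.9959]); x=np.array([.9959,-.0906]); C=np.array([.5507,.2162])
L=np.stack([(P[...,:2]-C)@x,(P[...,:2]-C)@e,P[...,2]],-1)
h=cv2.cvtColor(im,cv2.COLOR_BGR2HSV)
bl=(cv2.inRange(h,(100,120,40),(125,255,255))>0)&(d>0)&(L[...,2]>.035)&(L[...,2]<.055)&(abs(L[...,1]-.13)<.04)&(abs(L[...,0])<.1)
wh=(cv2.inRange(h,(0,0,120),(180,45,255))>0)&(d>0)&(L[...,2]>.058)&(L[...,2]<.07)&(abs(L[...,0])<.09)&(abs(L[...,1])<.15)
for k in(bl,wh): print(k.sum(),np.percentile(L[k],[2,98],axis=0).round(4).tolist())
E
```

```text
(array([  0,   0,   6, 156, 774,   1,   0,   0,   0,   0,   0,   0,   0,
         0]), array([0.03 , 0.035, 0.04 , 0.045, 0.05 , 0.055, 0.06 , 0.065, 0.07 ,
       0.075, 0.08 , 0.085, 0.09 , 0.095, 0.1  ]))
pivot head ((644.4598999023438, 84.44798278808594), 25.77248191833496) [0.64579372 0.08713953 0.05170204] 866
3 [[0.0728, 0.1296, 0.0394], [0.0746, 0.1322, 0.0464]]
655 [[-0.0683, 0.014, 0.0585], [0.0692, 0.1269, 0.0681]]
```

Request:
carry_out:
  newtons: 15
  targets:
    - {"hand":40,"x":0.01,"y":0.06,"z":0,"ax":0,"ay":0,"az":0.048}
    - {"hand":40,"x":0.015,"y":0.11,"z":0,"ax":0,"ay":0,"az":0.048}
    - {"hand":40,"x":0.02,"y":0.136,"z":0,"ax":0,"ay":0,"az":0.048}
    - {"hand":40,"x":0.02,"y":0.136,"z":0,"ax":0,"ay":0,"az":0.048}
    - {"hand":40,"x":0.02,"y":0.136,"z":0,"ax":0,"ay":0,"az":0.048}

```text
t: 34.98
tool_pos: [0.633, 0.0185, 0.385]
orientation: [-2.365, -2.064, 0.004]
force: [0.6, 0.1, 0.2]
opening: 0.0367
gripper_force: 0.0
```

```bash
python3 - <<'E'
from h import *
plan(.635,.0183,.268,-7.8)
im,P,d=pts('scene')
print(blobs(im,P,d,(0,150,60),(8,255,255),(.1,.118),8,box=((.55,.72),(-.1,.2))))
E
```

```text
t 34.98 pos [0.633  0.0185 0.385 ] psi -7.77 open 0.0367 q6 0.08
shift [1.00e-04 2.40e-03 1.17e-01] turn [-0.0032  0.0003  0.0005]
[(29, [330.0, 204.0], [637.3, 17.0], [15.0, 13.1], 76.3, array([100., 115.]))]
```

Request:
carry_out:
  targets:
    - {"hand":40,"x":0,"y":0.002,"z":0.04,"ax":0,"ay":0,"az":0}
    - {"hand":40,"x":0,"y":0.002,"z":0.08,"ax":0,"ay":0,"az":0}
    - {"hand":40,"x":0,"y":0.002,"z":0.115,"ax":0,"ay":0,"az":0}
    - {"hand":40,"x":0,"y":0.002,"z":0.115,"ax":0,"ay":0,"az":0}
    - {"hand":40,"x":0,"y":0.002,"z":0.115,"ax":0,"ay":0,"az":0}

```text
t: 35.65
tool_pos: [0.6359, 0.018, 0.2736]
orientation: [2.366, 2.065, 0.002]
force: [0.6, -0.3, 0.7]
opening: 0.0372
gripper_force: 0.0
```

```bash
python3 - <<'E'
from h import *
plan(.635,.0183,.268,-7.8)
s=read_state(); r=R.from_rotvec(s['orientation']); print(s['force'])
p0=s['tool_pos']
for k in range(1,17):
    f=np.radians(262.2-(92.4)*k/16); w=np.array([.6455+.078*np.cos(f),.0956+.078*np.sin(f),p0[2]])
    print(k,r.inv().apply(w-p0).round(4)[:2],round(np.radians(92.4*k/16),3))
E
```

```text
t 35.65 pos [0.6359 0.018  0.2736] psi -7.79 open 0.0372 q6 0.08
shift [ 0.0001 -0.001   0.0056] turn [ 0.0018 -0.0002  0.0002]
[ 0.63380712 -0.3300331   0.73643535]
1 [ 0.0006 -0.0089] 0.101
2 [ 0.0017 -0.0166] 0.202
3 [ 0.0037 -0.0243] 0.302
4 [ 0.0064 -0.0316] 0.403
5 [ 0.0099 -0.0387] 0.504
6 [ 0.014  -0.0454] 0.605
7 [ 0.0188 -0.0516] 0.706
8 [ 0.0242 -0.0573] 0.806
9 [ 0.0301 -0.0625] 0.907
10 [ 0.0365 -0.067 ] 1.008
11 [ 0.0434 -0.0708] 1.109
12 [ 0.0506 -0.074 ] 1.21
13 [ 0.0581 -0.0764] 1.31
14 [ 0.0658 -0.078 ] 1.411
15 [ 0.0736 -0.0789] 1.512
16 [ 0.0814 -0.0789] 1.613
```

Request:
carry_out:
  targets:
    - {"hand":28,"x":0.0006,"y":-0.009,"z":0.003,"ax":0,"ay":0,"az":0.1}
    - {"hand":28,"x":0.0017,"y":-0.0166,"z":0.003,"ax":0,"ay":0,"az":0.2}
    - {"hand":28,"x":0.0037,"y":-0.0243,"z":0.003,"ax":0,"ay":0,"az":0.3}
    - {"hand":28,"x":0.0064,"y":-0.0316,"z":0.003,"ax":0,"ay":0,"az":0.4}
    - {"hand":28,"x":0.01,"y":-0.0387,"z":0.003,"ax":0,"ay":0,"az":0.5}
    - {"hand":28,"x":0.014,"y":-0.0454,"z":0.003,"ax":0,"ay":0,"az":0.6}
    - {"hand":28,"x":0.0188,"y":-0.0516,"z":0.003,"ax":0,"ay":0,"az":0.7}
    - {"hand":28,"x":0.0242,"y":-0.0573,"z":0.003,"ax":0,"ay":0,"az":0.806}

```text
t: 36.65
tool_pos: [0.5833, 0.0498, 0.2721]
orientation: [2.988, 0.966, 0.008]
force: [1.4, -1.0, -0.6]
opening: 0.0262
gripper_force: 0.6
```

```bash
python3 - <<'E'
from h import *
plan(.635,.0183,.268,-7.8)
s=read_state(); r=R.from_rotvec(s['orientation']); print(s['force'])
c=r.as_matrix(); psi=np.degrees(np.arctan2(c[1,1],c[0,1]))
p0=s['tool_pos']; f0=psi+270
for k in range(1,9):
    g=f0+(169.8-f0)*k/8; f=np.radians(g); w=np.array([.6455+.078*np.cos(f),.0956+.078*np.sin(f),p0[2]])
    print(k,r.inv().apply(w-p0).round(4)[:2],round(np.radians(f0-g),3))
E
```

```text
t 36.65 pos [0.5833 0.0498 0.2721] psi -54.17 open 0.0262 q6 0.94
shift [0.0235 0.0558 0.0043] turn [ 0.0048 -0.0026 -0.8094]
[ 1.4486197  -1.04557294 -0.638124  ]
1 [-0.0003 -0.0085] 0.1
2 [ 0.0008 -0.0163] 0.201
3 [ 0.0028 -0.0238] 0.301
4 [ 0.0055 -0.0312] 0.402
5 [ 0.0089 -0.0382] 0.502
6 [ 0.013  -0.0449] 0.602
7 [ 0.0178 -0.0511] 0.703
8 [ 0.0231 -0.0568] 0.803
```

Request:
carry_out:
  targets:
    - {"hand":28,"x":0,"y":-0.0085,"z":0,"ax":0,"ay":0,"az":0.1}
    - {"hand":28,"x":0.0008,"y":-0.0163,"z":0,"ax":0,"ay":0,"az":0.2}
    - {"hand":28,"x":0.0028,"y":-0.0238,"z":0,"ax":0,"ay":0,"az":0.3}
    - {"hand":28,"x":0.0055,"y":-0.0312,"z":0,"ax":0,"ay":0,"az":0.4}
    - {"hand":28,"x":0.0089,"y":-0.0382,"z":0,"ax":0,"ay":0,"az":0.5}
    - {"hand":28,"x":0.013,"y":-0.0449,"z":0,"ax":0,"ay":0,"az":0.6}
    - {"hand":28,"x":0.0178,"y":-0.0511,"z":0,"ax":0,"ay":0,"az":0.7}
    - {"hand":28,"x":0.0231,"y":-0.0568,"z":0,"ax":0,"ay":0,"az":0.8}

```text
t: 37.65
tool_pos: [0.5688, 0.1077, 0.2721]
orientation: [3.125, -0.273, 0.009]
force: [0.8, -30.4, 1.9]
opening: 0.0264
gripper_force: 14.9
```

Request:
carry_out:
  targets:
    - {"hand":28,"x":0,"y":0,"z":0,"ax":0,"ay":0,"az":0}
    - {"hand":28,"x":0,"y":0,"z":0,"ax":0,"ay":0,"az":0}

```text
t: 37.9
tool_pos: [0.5688, 0.1073, 0.2721]
orientation: [3.126, -0.27, 0.008]
force: [0.5, -13.2, 1.7]
opening: 0.026
gripper_force: 6.4
```

```bash
python3 - <<'E'
from h import *
plan(.5678,.1027,.268,-95.2)
for n in('scene','side'):
  im,P,d=pts(n); cv2.imwrite(f'pics/{n}7.png',im)
  print(n,*blobs(im,P,d,(0,150,60),(8,255,255),(.1,.118),5,box=((.5,.72),(-.1,.2))),*blobs(im,P,d,(0,150,60),(8,255,255),(.04,.062),5,box=((.5,.72),(-.1,.2))),sep='\n')
E
```

```text
t 37.9 pos [0.5688 0.1073 0.2721] psi -99.86 open 0.026 q6 1.84
shift [-0.0002  0.0047  0.0041] turn [ 0.0034 -0.0053 -0.0813]
scene
(16, [327.0, 178.0], [572.9, 109.0], [6.3, 24.7], 30.1, array([100., 114.]))
(147, [336.0, 199.0], [614.2, 96.7], [22.8, 96.2], 82.4, array([46., 61.]))
side
(118, [330.0, 197.0], [611.4, 95.1], [23.9, 101.1], 82.6, array([44., 62.]))
```

Request:
carry_out:
  targets:
    - {"hand":34,"x":0,"y":0.003,"z":0,"ax":0,"ay":0,"az":0}
    - {"hand":34,"x":0,"y":0.003,"z":0,"ax":0,"ay":0,"az":0}
    - {"hand":34,"x":0,"y":0.003,"z":-0.05,"ax":0,"ay":0,"az":0}
    - {"hand":34,"x":0,"y":0.003,"z":-0.11,"ax":0,"ay":0,"az":0}
    - {"hand":34,"x":-0.06,"y":0.003,"z":-0.16,"ax":0,"ay":0,"az":0}
    - {"hand":34,"x":-0.12,"y":0.003,"z":-0.18,"ax":0,"ay":0,"az":0}
    - {"hand":34,"x":-0.12,"y":0.003,"z":-0.18,"ax":0,"ay":0,"az":0}
    - {"hand":34,"x":-0.12,"y":0.003,"z":-0.18,"ax":0,"ay":0,"az":0}

```text
t: 39.0
tool_pos: [0.4482, 0.1273, 0.4507]
orientation: [-3.129, 0.266, -0.006]
force: [0.6, 0.6, -0.2]
opening: 0.0318
gripper_force: 0.0
```

```bash
python3 - <<'E'
from h import *
s=read_state(); print(s['t'],s['tool_pos'],s['force'])
im,P,d=pts('wrist'); cv2.imwrite('pics/w8.png',im)
B=((.4,.72),(-.1,.4))
for nm,lo,hi,zr in [('post',(0,0,0),(180,255,70),(.088,.104)),('knob',(0,150,80),(8,255,255),(.1,.118)),('bar',(0,150,60),(8,255,255),(.04,.06)),('wood',(8,40,80),(25,200,255),(.055,.085)),('block',(0,0,100),(180,45,255),(.057,.068)),('legs',(0,0,20),(180,70,255),(.128,.15))]:
    print(nm); [print('  ',*b) for b in blobs(im,P,d,lo,hi,zr,40,box=B)]
E
```

```text
39.0 [0.44816308 0.12733716 0.45066153] [ 0.56826754  0.62171563 -0.17409967]
post
   177 [336.0, 134.0] [505.5, 95.7] [18.3, 16.0] 35.5 [89. 98.]
knob
   259 [319.0, 75.0] [569.8, 102.1] [17.5, 18.3] 82.9 [101. 111.]
bar
   901 [315.0, 34.0] [625.4, 94.4] [77.8, 28.9] 1.2 [48. 56.]
   42 [319.0, 88.0] [561.7, 103.4] [14.6, 5.4] 83.8 [48. 59.]
wood
   1010 [262.0, 78.0] [584.2, 167.6] [70.4, 19.4] 84.9 [55. 76.]
   928 [268.0, 140.0] [510.1, 173.4] [69.7, 18.9] 84.1 [56. 75.]
block
   5960 [182.0, 124.0] [557.4, 286.0] [116.1, 140.9] 84.6 [57. 68.]
   64 [201.0, 94.0] [583.4, 247.7] [11.5, 24.4] 61.1 [57. 67.]
legs
   497 [169.0, 89.0] [587.1, 254.2] [25.3, 26.0] 19.5 [128. 139.]
   430 [131.0, 161.0] [524.3, 318.4] [25.6, 26.4] 27.6 [128. 139.]
```

View pics/w8.png

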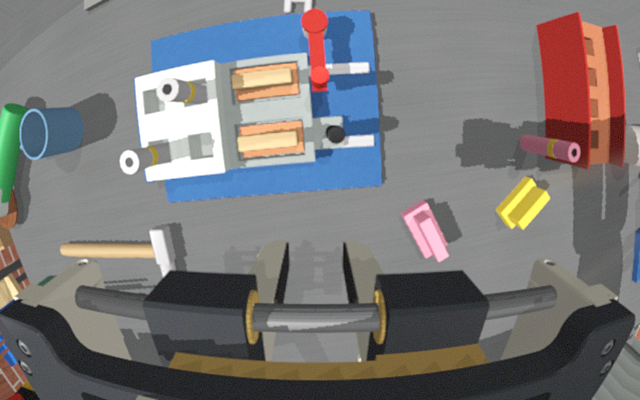

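```bash
python3 -c "
from h import *
print(robot.close_job())"
```

```text
the job is handed in; nothing more can be done
None
```

The job is handed in. Both chill bars are in the bays, and the two legs present stand fully down in pockets. The carriage is pushed hard against its end stop and the red lever is closed. The carriage moved about 70 mm; I took this as fully home because its front reached the stop, so it must have started about 20 mm in. No verdict came back.

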